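# Sheathe the scraper and probe the board's test pad

## Robot

A 6-joint arm with a two-finger parallel gripper is mounted at the origin on the work surface. World frame = base frame: x ahead of the robot, y to its left, z up, the work surface at z = 0. Lengths are in m, angles in rad, forces in N, time in s.
With the tool pointing down it reaches from about 0.375 to 0.975 m from the base axis. Payload 3.8 kg.
Tool frame: the origin (TCP) lies at the very end of the fingers, on their centre line; the grasp point (between the pads) lies 19 mm behind it (bot.grip_depth is the distance from the TCP to the grasp point, in m); y points along the fingers, x is the direction in which the jaws open and shut, and the axes are right-handed (so a half turn about y gives the same grasp; the last joint's range is limited). The gripper opens to 85 mm and grips with 20 to 120 N. Pads are 22 mm wide; open, the fingers measure 114 mm over their backs; the gripper's body (76 mm by 85 mm) begins 54 mm behind the grasp point. The pads swing forward as they close: fully open they stand 13 mm farther back than shut.
Start: joints at [-1.304, 0.264, 1.604, -0, 1.274, -0.037], TCP at [0.202, -0.644, 0.231] pointing down, gripper open.
Joint ranges: [-2.63, 2.63], [-0.94, 2.18], [0.31, 2.57], [-1.31, 4.45], [0, 2.66], [-2.55, 2.55]. Speed limits (rad/s): [2.57, 2.57, 3.14, 3.14, 3.14, 3.14].

## Interface

Orientations are given as a unit quaternion [x, y, z, w].
In Python, from workcell import bot gives the robot as it stands.
- The arm moves only by the shell command python3 -m handwheel 'ROWS' [FORCE]. ROWS is JSON, a list of rows, each an object of numbers: "hand": the gripper's target within -1 to 1 (shut at 1, half-way at 0, fully open at -1); "tx", "ty", "tz": the shift along the tool's x, y, z in m; "twist": the turn about the tool's y in rad. In form: [{"hand": .., "tx": .., "ty": .., "tz": .., "twist": ..}, ...]. A call has 1 to 20 rows; each row is the pose to reach, as a shift and turn from the pose commanded when the call began, along the tool's axes at that moment; what a row does not reach only later rows make up. A row lasts 1/12 s, in which the tool goes at most 41.7 mm and 7.16 degrees, less where a joint would pass 70% of its speed; a pose out of reach is approached as far as the arm can. A call with a gripper value outside its range is refused whole. The fingers move at their own pace and stop on an object; FORCE is the grip in N (left out, the last holds). Time passes only in rows, so rows that repeat a pose let the fingers close. It gives the time, the measured TCP pose, the force and the opening at its end, in the units of the state.
- bot.get_state(): the state, without advancing time (a new reading comes with each control period).
- bot.read_camera(name): name is "side" or "top" or "wrist"; returns a dict with "pixels" (384x512x3 uint8, blue, green, red), "range_z" (384x512 float32, m along the optical axis (not along the pixel's ray), 0 where there is no reading), "mtx" (3x3 intrinsics, pixels), "dist_coeffs" ([k1, k2, p1, p2, k3] as OpenCV has them; the pictures are not rectified), "origin" and "orientation" of the camera in the world. Camera axes: x right, y down, z forward; pixel columns grow to the right and rows downward; lengths in m; the calibration is good to about 2 mm. A picture is of the moment at which its call begins.
- bot.job_done(): hands the job in, once; it reports no verdict.
The state is a dict: "time": time; "qpos": joint angles; "qvel": joint speeds; "joint_torque": joint torques, N m; "tool_pos": TCP position; "tcp_rot": TCP orientation; "contact_force": force on the tool from outside, world axes, zero at the start; "wrist_torque": the same for the moment, N m; "grip_width": finger opening in m.
Only numpy, scipy, OpenCV 4.12 (cv2) and the standard library are available. Lean on these libraries where they do the work, as an engineer would, in place of code of your own. Each camera call takes 0.05 s, during which the arm holds its last target. There are 200 camera calls.

## Task

The scraper has been left lying on the circuit board: first slide its blade flat into the slot of the yellow blade guard until it is fully home, and let go of it. Then pull the test probe up to its stop by its red knob, slide the board along the bench, without lifting it, until its gold test pad lies right under the probe tip, and press the knob down until the tip rests on the gold pad and stays there, without ramming the board. Leave the dish, the bottle and the transformer where they are.

Things in the scene. Friction and masses are not known exactly. Their poses are not given: they have to be found in the camera images.
- board: green circuit board in a black carrier, 160 x 100 mm, 12 mm thick, 0.3 kg, loose, lies flat on the bench; origin at the centre of its underside, x along its length towards the gold pad, z up. Two blue capacitors, 12 mm across, tops 26 mm above the bench, stand on it at x = -14 mm, y = +/-38 mm
- heatsink (a point): top centre of the dark finned heat sink fixed on the board, the grip for sliding it: 44 mm long (board x), 24 mm wide (board y; pinch this width), 35 mm high, its top 47 mm above the bench; this point is at x = -52 mm, y = 0, z = 47 mm in the board's frame
- pad (a point): centre of the gold test pad, 10 mm across in a white ring, on the board's top face, at x = +60 mm, y = 0, z = 12 mm in the board's frame
- scraper: scraper, loose, 60 g, flat underside, at first lying on the board over the pad: orange handle 80 mm long (x), 18 mm wide, 16 mm high; steel blade 45 mm long, 24 mm wide, 3 mm thick, level with the handle's underside, sticking out at the handle's +x end. Origin on the underside below the middle of the handle; x towards the blade, z up
- blade_tip (a point): middle of the scraper blade's front edge, 85 mm along x from the scraper's origin, 1.5 mm above its underside
- guard: blade guard, fixed: grey base plate 60 mm wide (y), 4 mm thick, from x = -93 to +57 mm; on it a yellow hood 55 mm long, 60 wide, top 18 mm above the bench, with a slot 32 mm wide, 8 high, 49 deep, its floor the base plate's top. Origin on the bench below the middle of the slot's mouth; the slot runs to +x, open to -x. The scraper lies on the plate, only its blade fits in the slot
- stand: probe stand, fixed to the bench: blue foot 70 x 70 x 30 mm centred at x = 85, y = 80 mm, with a steel column (tops out 107 mm above the bench), and an aluminium arm (75 to 95 mm above the bench, 26 mm wide) that carries the probe in a dark bush 30 mm across. Origin on the bench exactly below the probe's axis, z up
- probe (a joint): height of the test probe, which slides upright in the stand's arm: 0 m = fully up (tip 66 mm above the bench), grows as it is pressed down, to 0.064 m; it stays where it is left (friction about 4 N). At 0.054 m the tip touches the top of a board lying under it
- probe_tip (a point): the lower tip of the brass test probe, 3 mm across
- probe_knob (a point): centre of the top face of the red knob on the probe, 26 mm across and 22 mm high below this point; 205 mm above the bench when the probe is up; a 10 mm rod below it
- dish: white square parts dish, loose, 110 x 90 x 25 mm, with two brass posts in it; leave alone; origin at the centre of its underside
- bottle: white bottle with a purple label, loose, 52 mm across, 110 mm high; leave alone; origin at the centre of its underside
- toroid: black round transformer with a cork-coloured disc on top, loose, 104 mm across, 45 mm high, 0.9 kg; leave alone; origin at the centre of its underside
There are look-alikes about, which are no part of the job. What is shaped like the board but pink or purple is not meant.

How it is judged:
On the way, in this order (a step that is already met when the one before it is completed fails the run):
1. the scraper's blade is fully home in the guard's slot and the scraper is let go (x of blade_tip in the frame of guard between 0.035 and 0.052 m and y of blade_tip in the frame of guard between -0.016 and 0.016 m and z of blade_tip in the frame of guard below 0.012 m and angle between scraper's own z axis and vertical below 0.15 rad and contact force between the fingers and scraper below 0.05 N and linear speed of scraper below 0.02 m/s), for 0.2 s.
2. the probe has been pulled up to its stop (value of joint probe below 0.008 m), for 0.1 s.
3. the board lies still on the bench with its gold pad under the raised probe tip (horizontal distance between pad and probe_tip below 0.005 m and height (world z) of board below 0.003 m and linear speed of board below 0.02 m/s and value of joint probe below 0.008 m), for 0.2 s.
4. the probe has been pressed down so that its tip rests on the gold pad (horizontal distance between pad and probe_tip below 0.005 m and height (world z) of board below 0.003 m and linear speed of board below 0.02 m/s and z of probe_tip in the frame of pad below 0.002 m), for 0.2 s.
At the end, for the whole second after the job is handed in: The scraper lies flat, released and at rest, with its blade at least 35 of its 45 mm inside the guard's slot; the board lies flat and still on the bench with the middle of its gold pad within 5 mm (seen from above) of the probe tip, and the tip is down on the pad (less than 2 mm above it) (all of step 1 and all of step 4); the robot touches nothing.
It fails at once if the board is lifted off the bench (more than 15 mm) (height (world z) of board above 0.015 m).
It fails at once if the probe is rammed onto the board (over 40 N) (contact force between stand and board above 40 N).
It fails at once if the parts dish is moved by more than 30 mm (distance of dish from where it was at the start of the episode above 0.03 m).
It fails at once if the bottle is moved by more than 30 mm (distance of bottle from where it was at the start of the episode above 0.03 m).
It fails at once if the transformer is moved by more than 30 mm (distance of toroid from where it was at the start of the episode above 0.03 m).
It also fails if it takes over 69 s, if anything falls off the work surface, if the arm or the gripper's body presses on something with over 40 N, if the wrist force passes 120 N, or if a joint passes its speed limit or range.

## Working session

There is one attempt and no reset: what is moved stays moved. The work goes in short steps, Python scripts to look and compute and a shell command to move; the robot and the scene stay as the last step left them, time stands still between calls to the robot, and variables do not carry over. Pictures are saved under pics/ and viewed, about 8 in all and at most 12, crops included, and the job is handed in when it is done.

```bash
mkdir -p pics; ls
python3 - <<'E'
from workcell import bot
import cv2,numpy as np
s=bot.get_state(); print(s)
for n in("top","side"):
    c=bot.read_camera(n); cv2.imwrite(f"pics/{n}0.png",c["pixels"]); np.savez(f"{n}0.npz",**c)
    print(n,c["mtx"],c["dist_coeffs"],c["origin"],c["orientation"])
E
```

```text
pics
{'time': 0.0, 'qpos': array([-1.30388213e+00,  2.64770458e-01,  1.60543091e+00, -1.84753553e-05,
        1.27370426e+00, -3.68965257e-02]), 'qvel': array([ 0.00053293,  0.00196383,  0.00052984,  0.00176461, -0.00204384,
       -0.00111679]), 'joint_torque': array([-1.63609271e-03, -5.15113521e+01, -3.67315328e+01, -7.83326777e-05,
        1.29048864e-02,  5.69857590e-06]), 'tool_pos': array([ 0.20172544, -0.64335315,  0.22991965]), 'tcp_rot': array([-0.56940077,  0.41922419, -0.41793488,  0.57040712]), 'contact_force': array([ 0.19638077, -1.29165272, -0.26683371]), 'wrist_torque': array([-0.00134143,  0.00569778,  0.03122169]), 'grip_width': 0.0853079087357976}
top [[366.27498643   0.         254.91538576]
 [  0.         366.27498643 191.23349004]
 [  0.           0.           1.        ]] [-0.09755362  0.          0.          0.          0.        ] [ 0.33277768 -0.0028809   1.02806175] [-0.69857771  0.70629199 -0.08240443  0.07968887]
side [[389.47087428   0.         252.71140249]
 [  0.         389.47087428 193.05611829]
 [  0.           0.           1.        ]] [0.02377259 0.         0.         0.         0.        ] [0.14198257 0.91371409 0.70596117] [-0.18866118  0.84249649 -0.49368623  0.10430978]
```

View pics/top0.png

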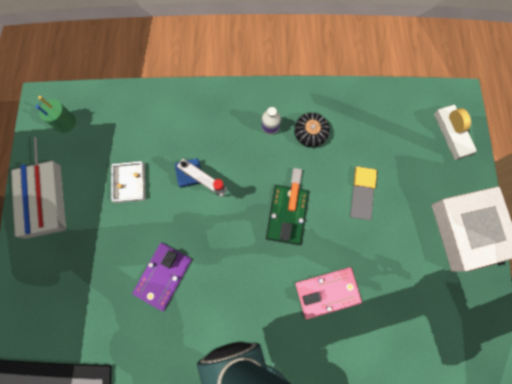

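View pics/side0.png

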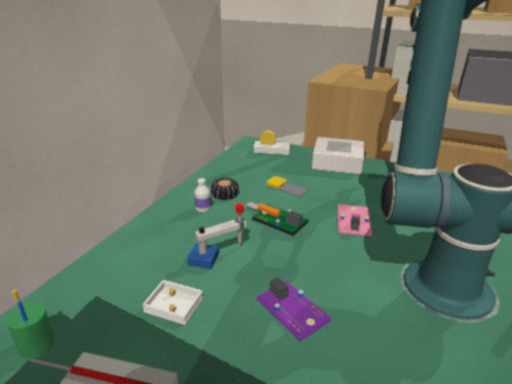

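The top view shows three board-shaped things: green (288,215), purple (163,275) and pink (328,292). The green one fits the description, because it carries the heat sink (287,231) and the orange scraper (295,190). The guard is at (365,178) with its plate at (362,205), the probe's red knob is at (219,185) and the stand foot at (190,172). Next I'll measure, and make one enlarged crop to confirm.

```bash
cat > h.py <<'E'
import numpy as np,cv2
from scipy.spatial.transform import Rotation as R
def ray(c,px):
    px=np.asarray(px,float).reshape(-1,1,2)
    n=cv2.undistortPoints(px,c["mtx"],c["dist_coeffs"]).reshape(-1,2)
    d=np.c_[n,np.ones(len(n))]@R.from_quat(c["orientation"]).as_matrix().T
    return np.asarray(c["origin"]),d
def plane(c,px,z):
    o,d=ray(c,px); return o+d*((z-o[2])/d[:,2])[:,None]
def cloud(c):
    h,w=c["range_z"].shape; g=np.stack(np.meshgrid(np.arange(w),np.arange(h)),-1).reshape(-1,2)
    o,d=ray(c,g); return (o+d*c["range_z"].reshape(-1,1)).reshape(h,w,3)
def hsv(c): return cv2.cvtColor(c["pixels"],cv2.COLOR_BGR2HSV)
def mask(c,lo,hi,box=None):
    m=cv2.inRange(hsv(c),lo,hi)
    if box is not None:
        k=np.zeros_like(m);x0,y0,x1,y1=box;k[y0:y1,x0:x1]=1;m=m*k
    return m
def blob(m):
    n,l,s,ce=cv2.connectedComponentsWithStats(m); i=1+np.argmax(s[1:,4]); return ce[i],s[i],(l==i).astype(np.uint8)
def rect(m):
    cs,_=cv2.findContours(m,cv2.RETR_EXTERNAL,cv2.CHAIN_APPROX_NONE); return cv2.minAreaRect(max(cs,key=cv2.contourArea))
E
python3 - <<'E'
from h import *
c=dict(np.load("top0.npz")); P=cloud(c); H=hsv(c)
for n,p in dict(board=(275,200),scr=(295,195),blade=(298,174),sink=(287,231),guard=(365,178),plate=(362,205),knob=(219,185),foot=(190,178),cap1=(272,220),cap2=(302,221),bench=(330,220)).items():
    print(n,H[p[1],p[0]],P[p[1],p[0]].round(3))
im=c["pixels"][140:260,160:400]; cv2.imwrite("pics/crop1.png",cv2.resize(im,None,fx=3.3,fy=3.3,interpolation=cv2.INTER_CUBIC))
E
```

```text
board [ 37 100 112] [ 0.544 -0.065  0.015]
scr [ 12 176 239] [ 0.555 -0.12   0.027]
blade [ 12  23 204] [ 0.619 -0.132  0.017]
sink [60  7 70] [ 0.453 -0.094  0.033]
guard [ 25 152 244] [ 0.604 -0.326  0.02 ]
plate [  0  11 139] [ 0.528 -0.315  0.005]
knob [  1 189 228] [0.555 0.081 0.149]
foot [109 148 138] [0.607 0.175 0.028]
cap1 [ 69 155  94] [ 0.487 -0.055  0.011]
cap2 [ 90   5 169] [ 0.481 -0.137  0.029]
bench [ 73  90 142] [ 0.487 -0.221  0.   ]
```

View pics/crop1.png

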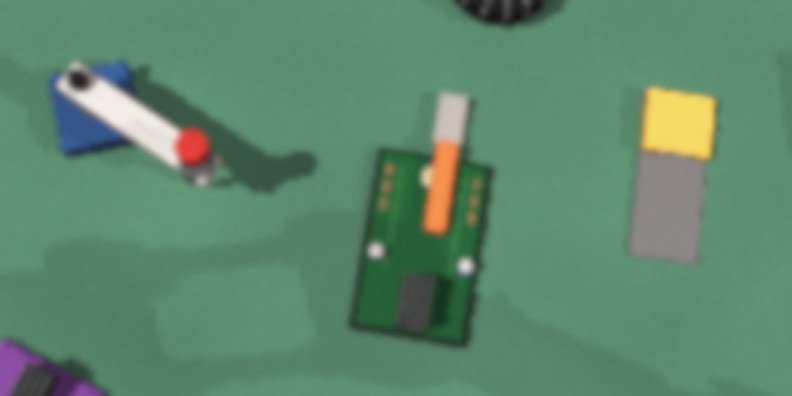

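The crop confirms the green board. It shows the orange scraper with its blade pointing up at crop (452,115), guard mouth at (678,155) facing down, red knob at (192,147), and the gold pad partly hidden at (428,178).

```bash
cat > meas.py <<'E'
from h import *
def yaw(a,b): d=b-a; return np.arctan2(d[1],d[0])
def longaxis(c,m,z):
    # centre, yaw, sizes of mask rectangle, on plane z (contour cast to the plane, metric minAreaRect)
    cs,_=cv2.findContours(m,cv2.RETR_EXTERNAL,cv2.CHAIN_APPROX_NONE); k=max(cs,key=cv2.contourArea).reshape(-1,2)
    p=plane(c,k,z)[:,:2]; r=cv2.minAreaRect((p*1000).astype(np.float32)); b=cv2.boxPoints(r)
    e=[b[1]-b[0],b[2]-b[1]]; e=max(e,key=np.linalg.norm); a=np.arctan2(e[1],e[0])
    if np.cos(a)<0:a+=np.pi
    a=(a+np.pi)%(2*np.pi)-np.pi
    return np.array(r[0])/1000,np.degrees(a),sorted(r[1])
E
python3 - <<'E'
from meas import *
c=dict(np.load("top0.npz"))
print(R.from_quat(bot_q:=[-0.56940077,0.41922419,-0.41793488,0.57040712]).as_matrix().round(3))
for n,lo,hi,box,z in [("scr",(5,120,120),(18,255,255),(280,160,310,215),.028),("hood",(20,100,120),(32,255,255),(340,150,400,200),.018),("plate",(0,0,90),(180,30,180),(345,185,385,225),.004),
  ("knob",(0,120,120),(4,255,255),(205,170,235,200),.149),("foot",(100,80,50),(125,255,255),(170,150,210,195),.03),("sink",(0,0,0),(180,40,90),(275,215,300,245),.047)]:
    m=blob(mask(c,lo,hi,box)); print(n,m[0].round(1),plane(c,m[0],z)[0].round(4),*longaxis(c,m[2],z))
# board outline: dark-saturated green vs bench
P=cloud(c); H=hsv(c)
m=((P[...,2]>.006)).astype(np.uint8); m[:, :255]=0;m[:,320:]=0;m[:160]=0;m[255:]=0
b=blob(m);print("board",b[0],longaxis(c,b[2],.012))
E
```

```text
[[ 0.299 -0.001  0.954]
 [-0.954  0.002  0.299]
 [-0.002 -1.     0.   ]]
scr [293.1 196.8] [ 0.5496 -0.1148  0.028 ] [ 0.5503681  -0.11495424] -11.098756 [21.600791931152344, 79.96343994140625]
hood [365.1 177. ] [ 0.6078 -0.3268  0.018 ] [ 0.60763165 -0.32687274] 79.84104 [58.286048889160156, 64.6209487915039]
plate [361.7 202.8] [ 0.5349 -0.3151  0.004 ] [ 0.53564075 -0.31541852] -9.650414 [59.8435173034668, 91.9200668334961]
knob [217.9 184.1] [0.5575 0.0841 0.149 ] [0.55779535 0.08383136] 0.5448305 [19.88189697265625, 25.73130226135254]
foot [183.7 178. ] [0.6068 0.1932 0.03  ] [0.60830865 0.1987298 ] 46.227005 [41.27093505859375, 86.17919921875]
sink [285.4 231.2] [ 0.4509 -0.0886  0.047 ] [ 0.4503302  -0.08892052] -1.7950556 [24.225353240966797, 40.813446044921875]
board [287.42313052 212.18300046] (array([ 0.53136951, -0.10165622]), np.float32(-10.680311), [101.80602264404297, 217.91407775878906])
```

```bash
cat > go.py <<'E'
import sys
from h import *
from workcell import bot
# usage: go.py x y z yaw_deg(of tool z axis, in world) -> shift in current tool axes
s=bot.get_state(); M=R.from_quat(s["tcp_rot"]).as_matrix()
t=np.array([float(v) for v in sys.argv[1:4]]); y=np.radians(float(sys.argv[4]))
cur=np.arctan2(M[1,2],M[0,2]); tw=-((y-cur+np.pi)%(2*np.pi)-np.pi)
d=M.T@(t-s["tool_pos"])
print("t",round(s["time"],2),"tcp",s["tool_pos"].round(4),"yaw",np.degrees(cur).round(2),"tilt",M[:,1].round(4),"F",s["contact_force"].round(1),"w",s["grip_width"].round(4))
print("tx %.4f ty %.4f tz %.4f twist %.4f"%(*d,tw),"rows>=",np.linalg.norm(d)/.0417)
E
python3 go.py 0.53 -0.115 0.20 -11
```

```text
Traceback (most recent call last):
  File "go.py", line 9, in <module>
    print("t",round(s["time"],2),"tcp",s["tool_pos"].round(4),"yaw",np.degrees(cur).round(2),"tilt",M[:,1].round(4),"F",s["contact_force"].round(1),"w",s["grip_width"].round(4))
                                                                                                                                                        ^^^^^^^^^^^^^^^^^^^^^
AttributeError: 'float' object has no attribute 'round'
```

```bash
sed -i 's/s\["grip_width"\].round(4)/round(s["grip_width"],4)/' go.py; python3 go.py 0.53 -0.115 0.20 -11
```

```text
t 0.1 tcp [ 0.2017 -0.6435  0.2301] yaw 17.4 tilt [-5.e-04  2.e-03 -1.e+00] F [ 0.3 -1.3 -0. ] w 0.0849
tx -0.4060 ty 0.0310 tz 0.4713 twist 0.4957 rows>= 14.93630640148048
```

```bash
python3 -m handwheel '[{"hand":-1,"tx":-0.1,"ty":0.01,"tz":0.12,"twist":0.12},{"hand":-1,"tx":-0.2,"ty":0.02,"tz":0.23,"twist":0.25},{"hand":-1,"tx":-0.3,"ty":0.03,"tz":0.35,"twist":0.37},{"hand":-1,"tx":-0.406,"ty":0.03,"tz":0.471,"twist":0.496},{"hand":-1,"tx":-0.406,"ty":0.031,"tz":0.471,"twist":0.496},{"hand":-1,"tx":-0.406,"ty":0.031,"tz":0.471,"twist":0.496},{"hand":-1,"tx":-0.406,"ty":0.031,"tz":0.471,"twist":0.496},{"hand":-1,"tx":-0.406,"ty":0.031,"tz":0.471,"twist":0.496},{"hand":-1,"tx":-0.406,"ty":0.031,"tz":0.471,"twist":0.496},{"hand":-1,"tx":-0.406,"ty":0.031,"tz":0.471,"twist":0.496},{"hand":-1,"tx":-0.406,"ty":0.031,"tz":0.471,"twist":0.496},{"hand":-1,"tx":-0.406,"ty":0.031,"tz":0.471,"twist":0.496},{"hand":-1,"tx":-0.406,"ty":0.031,"tz":0.471,"twist":0.496},{"hand":-1,"tx":-0.406,"ty":0.031,"tz":0.471,"twist":0.496},{"hand":-1,"tx":-0.406,"ty":0.031,"tz":0.471,"twist":0.496},{"hand":-1,"tx":-0.406,"ty":0.031,"tz":0.471,"twist":0.496},{"hand":-1,"tx":-0.406,"ty":0.031,"tz":0.471,"twist":0.496},{"hand":-1,"tx":-0.406,"ty":0.031,"tz":0.471,"twist":0.496},{"hand":-1,"tx":-0.406,"ty":0.031,"tz":0.471,"twist":0.496},{"hand":-1,"tx":-0.406,"ty":0.031,"tz":0.471,"twist":0.496}]' 40
cat > look.py <<'E'
import sys
from h import *
from workcell import bot
n=sys.argv[1]; c=bot.read_camera(n); np.savez(sys.argv[2]+".npz",**c)
cv2.imwrite(f"pics/{sys.argv[2]}.png",c["pixels"]); print(c["origin"],R.from_quat(c["orientation"]).as_matrix().round(3).tolist())
E
python3 look.py wrist w1; python3 go.py 0.55 -0.115 0.014 -11
```

```text
time: 1.77
tool_pos: [0.5292, -0.1171, 0.2002]
tcp_rot: [-0.449, 0.546, -0.546, 0.449]
contact_force: [-0.7, -0.4, -0.2]
grip_width: 0.0855
[ 0.60531748 -0.13199548  0.34326316] [[-0.193, -0.934, -0.301], [-0.981, 0.184, 0.059], [0.0, 0.306, -0.952]]
t 1.82 tcp [ 0.5293 -0.1171  0.2003] yaw -11.14 tilt [-1.e-04 -2.e-04 -1.e+00] F [ 0.5  0.2 -0.3] w 0.0857
tx -0.0061 ty 0.1863 tz 0.0199 twist -0.0024 rows>= 4.495493143448039
```

View pics/w1.png

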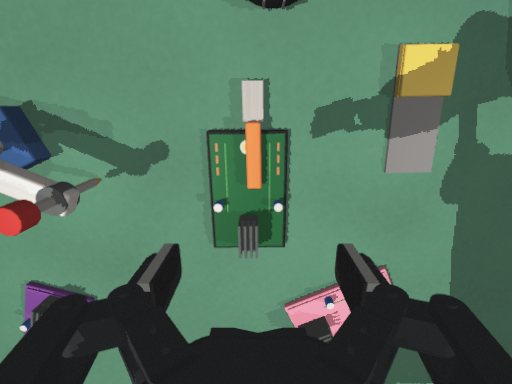

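The wrist view shows the scraper handle at (254,155) with its blade at (253,100), the hood at (427,70) with its plate at (413,130), the heat sink at (249,237), the knob at (18,217) and the probe tip near (98,180). Now I'll measure the scraper and guard from it.

Run:
```python
from meas import *
c=dict(np.load("w1.npz")); P=cloud(c); H=hsv(c)
for n,p in dict(hood=(435,70),plate=(413,130),sink=(249,225),board=(225,180),blade=(253,95),scr=(254,155)).items(): print(n,H[p[1],p[0]],P[p[1],p[0]].round(3))
for n,lo,hi,box,z in [("scr",(4,120,100),(18,255,255),(235,115,275,195),.028),("blade",(0,0,110),(180,40,255),(235,75,270,122),.015),("hood",(20,80,80),(32,255,255),(385,35,470,105),.018),("hoodlit",(20,80,200),(32,255,255),(385,35,470,105),.018)]:
    m=blob(mask(c,lo,hi,box)); print(n,m[0].round(1),plane(c,m[0],z)[0].round(4),*longaxis(c,m[2],z))
# guard plate front edge corners, hood mouth edge, board outline by hand-read corners
print("plate front corners",plane(c,[(386,171),(434,172)],.004).round(4).tolist())
print("hood mouth top",plane(c,[(398,96),(452,96)],.018).round(4).tolist())
z=P[...,2]; 
for x0,x1,y0,y1,zl,zh,zz,n in [(200,300,120,255,.008,.017,.012,"board"),(380,445,95,180,.002,.008,.004,"plate"),(380,480,30,110,.013,.024,.018,"hood"),(230,270,205,260,.04,.055,.047,"sink")]:
    m=((z>zl)&(z<zh)).astype(np.uint8); k=np.zeros_like(m);k[y0:y1,x0:x1]=m[y0:y1,x0:x1]; print(n,blob(k)[1],*longaxis(c,blob(k)[2],zz))
```

```text
hood [ 22 149 156] [ 0.607 -0.335  0.018]
plate [ 8 11 96] [ 0.543 -0.315  0.006]
sink [60  4 57] [ 0.474 -0.095  0.044]
board [ 66 120 136] [ 0.527 -0.074  0.013]
blade [ 18  19 202] [ 0.62  -0.129  0.016]
scr [ 13 162 239] [ 0.554 -0.117  0.029]
scr [253.2 154.7] [ 0.5546 -0.1165  0.028 ] [ 0.55281885 -0.11622672] -10.268956 [18.316823959350586, 78.55078887939453]
blade [252.6 100. ] [ 0.615  -0.1277  0.015 ] [ 0.61409338 -0.12734224] -10.830931 [24.620630264282227, 45.088905334472656]
hood [425.9  69.5] [ 0.6099 -0.3248  0.018 ] [ 0.60917493 -0.32472525] 79.63338 [54.9317626953125, 66.70282745361328]
hoodlit [421.3  54.8] [ 0.6261 -0.3201  0.018 ] [ 0.62154578 -0.32591397] 83.193596 [29.34717559814453, 51.73480224609375]
plate front corners [[0.4968, -0.2803, 0.004], [0.4833, -0.3424, 0.004]]
hood mouth top [[0.5874, -0.2925, 0.018], [0.5758, -0.3545, 0.018]]
board [ 206  130   82  117 7254] [ 0.50569409 -0.09890584] -10.729339 [99.06643676757812, 156.9672393798828]
plate [ 385   95   59   80 3670] [ 0.53542224 -0.31637576] -9.7813225 [64.59895324707031, 97.70608520507812]
hood [ 397   43   63   54 2848] [ 0.60884479 -0.32687491] 79.49795 [54.94475555419922, 62.624210357666016]
sink [238 224   3  34  95] [ 0.45683484 -0.07913637] -12.3517 [2.5034127235412598, 45.24052810668945]
```

```bash
python3 go.py 0.553 -0.1163 0.0145 -10.5
```

```text
t 1.82 tcp [ 0.5293 -0.1171  0.2003] yaw -11.14 tilt [-1.e-04 -2.e-04 -1.e+00] F [ 0.5  0.2 -0.3] w 0.0857
tx -0.0054 ty 0.1858 tz 0.0231 twist -0.0111 rows>= 4.491876367314718
```

```bash
python3 -m handwheel '[{"hand":-1,"tx":-0.005,"ty":0.04,"tz":0.023,"twist":-0.011},{"hand":-1,"tx":-0.0054,"ty":0.08,"tz":0.0231,"twist":-0.011},{"hand":-1,"tx":-0.0054,"ty":0.11,"tz":0.0231,"twist":-0.011},{"hand":-1,"tx":-0.0054,"ty":0.14,"tz":0.0231,"twist":-0.011},{"hand":-1,"tx":-0.0054,"ty":0.16,"tz":0.0231,"twist":-0.011},{"hand":-0.5,"tx":-0.0054,"ty":0.175,"tz":0.0231,"twist":-0.011},{"hand":-0.3,"tx":-0.0054,"ty":0.183,"tz":0.0231,"twist":-0.011},{"hand":0,"tx":-0.0054,"ty":0.1855,"tz":0.0231,"twist":-0.011},{"hand":0,"tx":-0.0054,"ty":0.1855,"tz":0.0231,"twist":-0.011},{"hand":1,"tx":-0.0054,"ty":0.1855,"tz":0.0231,"twist":-0.011},{"hand":1,"tx":-0.0054,"ty":0.1855,"tz":0.0231,"twist":-0.011},{"hand":1,"tx":-0.0054,"ty":0.1855,"tz":0.0231,"twist":-0.011},{"hand":1,"tx":-0.0054,"ty":0.1855,"tz":0.0231,"twist":-0.011},{"hand":1,"tx":-0.0054,"ty":0.1855,"tz":0.0231,"twist":-0.011},{"hand":1,"tx":-0.0054,"ty":0.1855,"tz":0.0231,"twist":-0.011},{"hand":1,"tx":-0.0054,"ty":0.1855,"tz":0.0231,"twist":-0.011},{"hand":1,"tx":-0.0054,"ty":0.1855,"tz":0.0231,"twist":-0.011}]' 40
python3 go.py 0.54 -0.1163 0.06 -10.5
```

```text
time: 3.23
tool_pos: [0.5551, -0.1154, 0.0166]
tcp_rot: [0.452, -0.542, 0.544, -0.453]
contact_force: [0.0, -0.4, 6.3]
grip_width: 0.0166
t 3.23 tcp [ 0.5551 -0.1154  0.0166] yaw -10.37 tilt [ 0.0031 -0.001  -1.    ] F [ 0.  -0.4  6.3] w 0.0166
tx 0.0037 ty -0.0435 tz -0.0146 twist 0.0022 rows>= 1.1033233583257918
```

```bash
python3 -m handwheel '[{"hand":1,"ty":-0.015},{"hand":1,"ty":-0.035},{"hand":1,"ty":-0.06},{"hand":1,"ty":-0.06}]'
python3 go.py 0.488 -0.3066 0.076 -10.5
```

```text
t 3.23 tcp [ 0.5551 -0.1154  0.0166] yaw -10.37 tilt [ 0.0031 -0.001  -1.    ] F [ 0.  -0.4  6.3] w 0.0166
tx 0.2002 ty -0.0594 tz -0.0314 twist 0.0022 rows>= 5.065230226663047invalid input
```

Every row needs all five fields.

```bash
python3 -m handwheel '[{"hand":1,"tx":0,"ty":-0.015,"tz":0,"twist":0},{"hand":1,"tx":0,"ty":-0.04,"tz":0,"twist":0},{"hand":1,"tx":0,"ty":-0.06,"tz":0,"twist":0},{"hand":1,"tx":0.03,"ty":-0.06,"tz":-0.005,"twist":0.002},{"hand":1,"tx":0.065,"ty":-0.06,"tz":-0.01,"twist":0.002},{"hand":1,"tx":0.1,"ty":-0.06,"tz":-0.016,"twist":0.002},{"hand":1,"tx":0.135,"ty":-0.06,"tz":-0.022,"twist":0.002},{"hand":1,"tx":0.165,"ty":-0.06,"tz":-0.027,"twist":0.002},{"hand":1,"tx":0.19,"ty":-0.06,"tz":-0.03,"twist":0.002},{"hand":1,"tx":0.2,"ty":-0.06,"tz":-0.0315,"twist":0.002},{"hand":1,"tx":0.2,"ty":-0.06,"tz":-0.0315,"twist":0.002},{"hand":1,"tx":0.2,"ty":-0.06,"tz":-0.0315,"twist":0.002},{"hand":1,"tx":0.2,"ty":-0.06,"tz":-0.0315,"twist":0.002}]'
python3 look.py wrist w2;python3 go.py 0.488 -0.3066 0.02 -10.5
```

```text
time: 4.32
tool_pos: [0.4867, -0.3047, 0.0746]
tcp_rot: [-0.452, 0.544, -0.543, 0.452]
contact_force: [-0.5, -0.5, -0.4]
grip_width: 0.017
[ 0.56301272 -0.31886372  0.21763079] [[-0.182, -0.936, -0.301], [-0.983, 0.173, 0.057], [-0.001, 0.307, -0.952]]
t 4.37 tcp [ 0.4869 -0.3045  0.0746] yaw -10.43 tilt [-3.e-04  8.e-04 -1.e+00] F [ 0.1 -1.2 -0.2] w 0.0168
tx 0.0019 ty 0.0546 tz 0.0015 twist 0.0013 rows>= 1.310541557750159
```

View pics/w2.png

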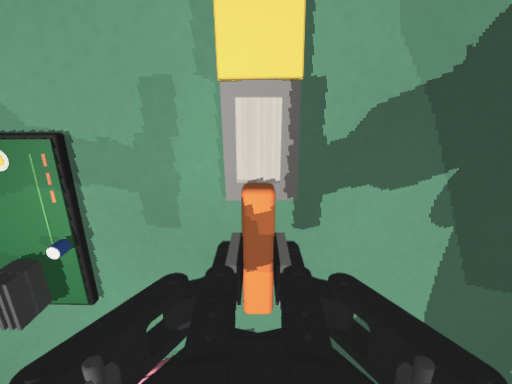

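The wrist picture shows the scraper held straight, with its blade at (258,140) and front edge at row 97. It points at the hood, whose mouth edge is at row 79, columns 217–303.

Run:
```python
from meas import *
c=dict(np.load("w2.npz")); P=cloud(c)
print("blade",P[120:160:10,258,2].round(4),"plate",P[190,230].round(4),"hood",P[40,260].round(4),"handle",P[200:320:20,258,2].round(4))
yl=mask(c,(18,80,60),(34,255,255),(200,0,320,90)); rows=[]
for x in range(222,300,2): rows.append((x,np.max(np.nonzero(yl[:,x]))+.5))
rows=np.array(rows); E=plane(c,rows,.018)[:,:2]; k=np.polyfit(E[:,1],E[:,0],1); print("mouth edge yaw",-np.degrees(np.arctan(k[0])))
H=hsv(c)
def sides(v,ok,z):
    xs=np.nonzero(ok)[0]; return plane(c,[(xs.min()-.5,v),(xs.max()+.5,v)],z)
m=[sides(v,yl[v]>0,.018) for v in range(20,75,4)]; cen=np.array([a.mean(0) for a in m]); w=[np.linalg.norm(a[0]-a[1]) for a in m]
k2=np.polyfit(cen[:,0],cen[:,1],1); print("hood mid yaw",np.degrees(np.arctan(k2[0])),"w",np.mean(w))
xm=np.polyval(k,-.3235); print("mouth mid", E.mean(0), "line y at x=.5813",np.polyval(k2,.5813))
g=mask(c,(0,0,150),(180,45,255),(225,85,295,190)); zb=.073
b=[sides(v,g[v]>0,zb) for v in range(105,175,5)]; cb=np.array([a.mean(0) for a in b]); print("blade w",np.mean([np.linalg.norm(a[0]-a[1]) for a in b]))
k3=np.polyfit(cb[:,0],cb[:,1],1); print("blade yaw",np.degrees(np.arctan(k3[0])))
r=np.array([(x,np.min(np.nonzero(g[:,x]))-.5) for x in range(242,278,3)]); t=plane(c,r,zb).mean(0); print("tip",t,"blade line y at tip",np.polyval(k3,t[0]))
```

```text
blade [0.0733 0.0736 0.0744 0.0739] plate [ 0.5033 -0.2841  0.0049] hood [ 0.6052 -0.3279  0.0178] handle [0.0859 0.0877 0.087  0.0864 0.0863 0.0868]
mouth edge yaw -9.737362544703656
hood mid yaw -9.564454047778815 w 0.05965494729143509
mouth mid [ 0.58103957 -0.32352047] line y at x=.5813 -0.32354812011348544
blade w 0.033769437797628685
blade yaw -11.790604117009897
tip [ 0.57397873 -0.32109303  0.073     ] blade line y at tip -0.32051642682620735
```

```bash
python3 go.py 0.4849 -0.3070 0.0095 -9.7;python3 go.py 0.5391 -0.3163 0.0095 -9.7
```

```text
t 4.37 tcp [ 0.4869 -0.3045  0.0746] yaw -10.43 tilt [-3.e-04  8.e-04 -1.e+00] F [ 0.1 -1.2 -0.2] w 0.0168
tx 0.0029 ty 0.0651 tz -0.0014 twist -0.0127 rows>= 1.562944495946503
t 4.37 tcp [ 0.4869 -0.3045  0.0746] yaw -10.43 tilt [-3.e-04  8.e-04 -1.e+00] F [ 0.1 -1.2 -0.2] w 0.0168
tx 0.0022 ty 0.0651 tz 0.0535 twist -0.0127 rows>= 2.021536816243803
```

```bash
python3 -m handwheel '[{"hand":1,"tx":0.003,"ty":0.01,"tz":-0.0014,"twist":-0.0127},{"hand":1,"tx":0.003,"ty":0.03,"tz":-0.0014,"twist":-0.0127},{"hand":1,"tx":0.003,"ty":0.045,"tz":-0.0014,"twist":-0.0127},{"hand":1,"tx":0.003,"ty":0.058,"tz":-0.0014,"twist":-0.0127},{"hand":1,"tx":0.003,"ty":0.063,"tz":-0.0014,"twist":-0.0127},{"hand":1,"tx":0.003,"ty":0.065,"tz":-0.0014,"twist":-0.0127},{"hand":1,"tx":0.003,"ty":0.065,"tz":-0.0014,"twist":-0.0127},{"hand":1,"tx":0.003,"ty":0.065,"tz":-0.0014,"twist":-0.0127}]'
python3 go.py 0.5391 -0.3163 0.0095 -9.7; python3 look.py wrist w3
python3 - <<'E'
from h import *
c=dict(np.load("w3.npz")); cv2.imwrite("pics/w3c.png",cv2.resize(c["pixels"][40:260,160:360],None,fx=2.5,fy=2.5)); P=cloud(c)
print("blade",P[90:150:10,258,2].round(4))
E
```

```text
time: 5.03
tool_pos: [0.4851, -0.3086, 0.0099]
tcp_rot: [0.456, -0.54, 0.541, -0.456]
contact_force: [-0.1, 0.4, -0.6]
grip_width: 0.0169
t 5.03 tcp [ 0.4851 -0.3086  0.0099] yaw -9.74 tilt [ 5.e-04 -3.e-04 -1.e+00] F [-0.1  0.4 -0.6] w 0.0169
tx -0.0015 ty 0.0004 tz 0.0545 twist -0.0006 rows>= 1.3081877577211487
[ 0.56143776 -0.32161403  0.15303439] [[-0.17, -0.938, -0.301], [-0.986, 0.161, 0.052], [0.0, 0.306, -0.952]]
blade [0.0047 0.01   0.0081 0.0085 0.0092 0.0093]
```

View pics/w3c.png

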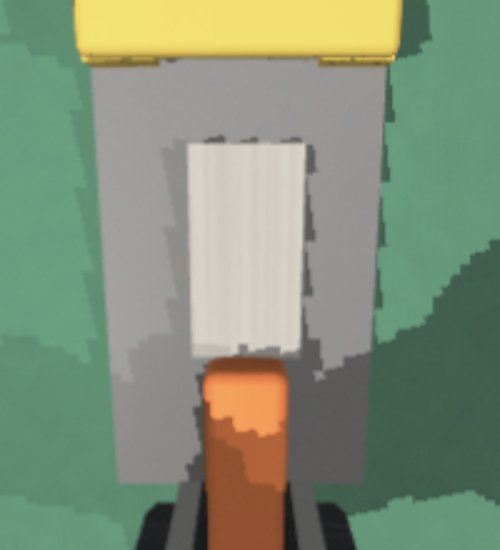

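Run:
```python
from h import *
c=dict(np.load("w3.npz")); f=lambda u,v:(160+u/2.5-.3,40+v/2.5-.3)
t=plane(c,[f(188,143),f(305,143),f(192,355),f(300,355)],.0088); print(t.round(4).tolist())
m=plane(c,[f(160,62),f(320,62)],.012); print(m.round(4).tolist(), plane(c,[f(85,54),f(392,54)],.018).round(4).tolist(),plane(c,[f(92,70),f(387,70)],.004).round(4).tolist())
a=np.radians(-9.7);X=np.array([np.cos(a),np.sin(a)]);Y=np.array([-X[1],X[0]])
d=t[:2].mean(0)[:2]-m.mean(0)[:2]; print("tip rel mouth",d@X,d@Y,"blade yaw",np.degrees(np.arctan2(*(t[:2].mean(0)-t[2:].mean(0))[[1,0]])))
```

```text
[[0.5688, -0.3111, 0.0088], [0.5647, -0.3345, 0.0088], [0.5249, -0.3033, 0.0088], [0.5208, -0.327, 0.0088]]
[[0.584, -0.3089, 0.012], [0.5788, -0.3392, 0.012]] [[0.5867, -0.2961, 0.018], [0.5771, -0.3516, 0.018]] [[0.5862, -0.2942, 0.004], [0.576, -0.3534, 0.004]]
tip rel mouth -0.014606305807891582 -0.0012470386126314137 blade yaw -9.871721219493107
```

```bash
python3 -m handwheel '[{"hand":1,"tx":-0.0013,"ty":0,"tz":0.003,"twist":0},{"hand":1,"tx":-0.0013,"ty":0,"tz":0.009,"twist":0},{"hand":1,"tx":-0.0013,"ty":0,"tz":0.016,"twist":0},{"hand":1,"tx":-0.0013,"ty":0,"tz":0.023,"twist":0},{"hand":1,"tx":-0.0013,"ty":0,"tz":0.03,"twist":0},{"hand":1,"tx":-0.0013,"ty":0,"tz":0.037,"twist":0},{"hand":1,"tx":-0.0013,"ty":0,"tz":0.044,"twist":0},{"hand":1,"tx":-0.0013,"ty":0,"tz":0.05,"twist":0},{"hand":1,"tx":-0.0013,"ty":0,"tz":0.055,"twist":0},{"hand":1,"tx":-0.0013,"ty":0,"tz":0.058,"twist":0},{"hand":1,"tx":-0.0013,"ty":0,"tz":0.058,"twist":0},{"hand":1,"tx":-0.0013,"ty":0,"tz":0.058,"twist":0}]'
python3 go.py 0.5391 -0.3163 0.0095 -9.7; python3 look.py wrist w4
python3 - <<'E'
from h import *
c=dict(np.load("w4.npz")); m=mask(c,(4,120,60),(18,255,255),(235,60,285,300)); y=mask(c,(19,80,60),(34,255,255),(180,0,330,120))
print("handle top row",np.nonzero(m.any(1))[0].min(),"hood bottom row",[np.nonzero(y[:,x])[0].max() for x in (225,232,285,292)], "cols",np.nonzero(m[150])[0][[0,-1]])
cv2.imwrite("pics/w4c.png",c["pixels"][0:260,160:360])
E
```

```text
time: 6.08
tool_pos: [0.5419, -0.3171, 0.0096]
tcp_rot: [-0.456, 0.541, -0.541, 0.456]
contact_force: [1.2, 0.2, -0.8]
grip_width: 0.0168
t 6.08 tcp [ 0.5419 -0.3171  0.0096] yaw -9.76 tilt [-4.e-04  2.e-04 -1.e+00] F [ 1.2  0.2 -0.8] w 0.0168
tx -0.0003 ty 0.0001 tz -0.0029 twist -0.0011 rows>= 0.07120925686784757
[ 0.61842874 -0.33025464  0.15270395] [[-0.17, -0.938, -0.302], [-0.985, 0.162, 0.052], [-0.0, 0.307, -0.952]]Traceback (most recent call last):
  File "<stdin>", line 3, in <module>
IndexError: index 0 is out of bounds for axis 0 with size 0
```

```bash
python3 -m handwheel '[{"hand":1,"tx":0,"ty":0.001,"tz":0.001,"twist":0},{"hand":1,"tx":0,"ty":0.001,"tz":0.002,"twist":0},{"hand":1,"tx":0,"ty":0.001,"tz":0.002,"twist":0}]'
python3 - <<'E'
from h import *
c=dict(np.load("w4.npz")); cv2.imwrite("pics/w4c.png",cv2.resize(c["pixels"][0:260,130:390],None,fx=2,fy=2))
E
```

```text
time: 6.38
tool_pos: [0.544, -0.3176, 0.0089]
tcp_rot: [0.456, -0.541, 0.541, -0.456]
contact_force: [0.3, -0.3, -0.4]
grip_width: 0.0171
```

View pics/w4c.png

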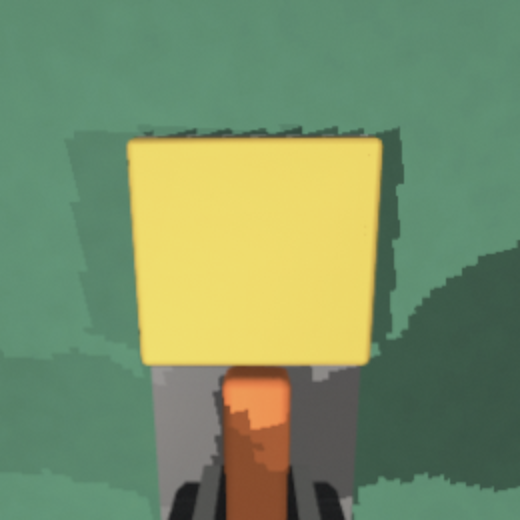

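```bash
python3 -m handwheel '[{"hand":1,"tx":0,"ty":0.0008,"tz":0,"twist":0},{"hand":0.3,"tx":0,"ty":0.0008,"tz":0,"twist":0},{"hand":0,"tx":0,"ty":0.0008,"tz":0,"twist":0},{"hand":-0.2,"tx":0,"ty":0.0008,"tz":0,"twist":0},{"hand":-0.2,"tx":0,"ty":0.0008,"tz":0,"twist":0},{"hand":-0.2,"tx":0,"ty":0.0008,"tz":0,"twist":0},{"hand":-0.2,"tx":0,"ty":-0.01,"tz":0,"twist":0},{"hand":-0.2,"tx":0,"ty":-0.04,"tz":0,"twist":0},{"hand":-0.2,"tx":0,"ty":-0.08,"tz":0,"twist":0},{"hand":-0.2,"tx":0,"ty":-0.09,"tz":0,"twist":0},{"hand":-0.2,"tx":0,"ty":-0.09,"tz":0,"twist":0}]'
python3 look.py wrist w5; python3 go.py 0.53 0.084 0.25 -10
python3 - <<'E'
from h import *
c=dict(np.load("w5.npz"));cv2.imwrite("pics/w5c.png",c["pixels"]); P=cloud(c)
m=blob(mask(c,(4,120,100),(17,255,255))); p=P[m[2]>0]; print(m[1],p.min(0).round(3),p.max(0).round(3))
y=blob(mask(c,(19,80,60),(34,255,255))); print(y[1],P[y[2]>0].min(0).round(3))
E
```

```text
time: 7.3
tool_pos: [0.5476, -0.3198, 0.1051]
tcp_rot: [0.455, -0.537, 0.544, -0.457]
contact_force: [1.0, 0.2, 0.5]
grip_width: 0.0511
[ 0.62275694 -0.33212724  0.24891158] [[-0.17, -0.941, -0.293], [-0.985, 0.164, 0.047], [0.004, 0.297, -0.955]]
t 7.35 tcp [ 0.546  -0.3188  0.1023] yaw -9.77 tilt [ 0.0052 -0.0033 -1.    ] F [-0.6 -1.  -0.2] w 0.0513
tx -0.3939 ty -0.1491 tz -0.0833 twist 0.0040 rows>= 10.295185359822655
[ 246  162   21   82 1600] [ 0.502 -0.332  0.004] [ 0.623 -0.303  0.249]
[ 218   94   74   68 4828] [ 0.577 -0.364 -0.   ]
```

View pics/w5c.png

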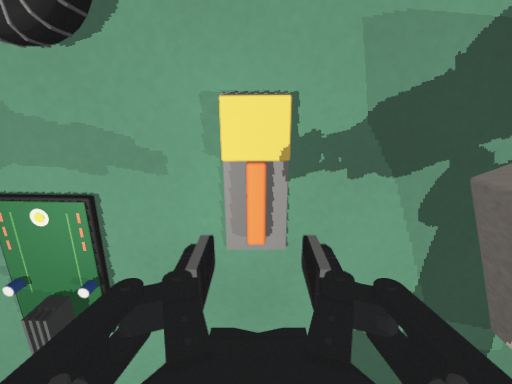

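The scraper is released: orange handle at (256,203), its front against the hood at row 161, blade hidden inside. Next is the probe knob.

```bash
python3 - <<'E'
from h import *
c=dict(np.load("w5.npz")); a=np.radians(-9.7);X=np.array([np.cos(a),np.sin(a)]);o=np.array([.581,-.3235])
r,f=plane(c,[(256,244.5),(256,161)],.02)[:,:2]; p=plane(c,[(256,248.5)],.004)[0,:2]; q=plane(c,[(256,160.5)],.018)[0,:2]
print("rear,front handle, plate rear, mouth (guard x):",(r-o)@X,(f-o)@X,(p-o)@X,(q-o)@X)
E
python3 -m handwheel '[{"hand":-0.5,"tx":-0.01,"ty":-0.04,"tz":-0.003,"twist":0.004},{"hand":-0.5,"tx":-0.03,"ty":-0.08,"tz":-0.01,"twist":0.004},{"hand":-0.5,"tx":-0.06,"ty":-0.11,"tz":-0.02,"twist":0.004},{"hand":-0.5,"tx":-0.1,"ty":-0.14,"tz":-0.03,"twist":0.004},{"hand":-0.5,"tx":-0.14,"ty":-0.149,"tz":-0.04,"twist":0.004},{"hand":-0.5,"tx":-0.18,"ty":-0.149,"tz":-0.045,"twist":0.004},{"hand":-0.5,"tx":-0.22,"ty":-0.149,"tz":-0.05,"twist":0.004},{"hand":-0.5,"tx":-0.26,"ty":-0.149,"tz":-0.06,"twist":0.004},{"hand":-0.5,"tx":-0.3,"ty":-0.149,"tz":-0.065,"twist":0.004},{"hand":-0.5,"tx":-0.34,"ty":-0.149,"tz":-0.07,"twist":0.004},{"hand":-0.5,"tx":-0.37,"ty":-0.149,"tz":-0.08,"twist":0.004},{"hand":-0.5,"tx":-0.39,"ty":-0.149,"tz":-0.083,"twist":0.004},{"hand":-0.5,"tx":-0.394,"ty":-0.149,"tz":-0.083,"twist":0.004},{"hand":-0.5,"tx":-0.394,"ty":-0.149,"tz":-0.083,"twist":0.004},{"hand":-0.5,"tx":-0.394,"ty":-0.149,"tz":-0.083,"twist":0.004}]'
python3 look.py wrist w6; python3 go.py 0.5575 0.084 0.126 -10
```

```text
rear,front handle, plate rear, mouth (guard x): -0.07876810239630369 0.0012194895971597108 -0.09180355831396482 0.0012958333352826733
time: 8.6
tool_pos: [0.5285, 0.0843, 0.2465]
tcp_rot: [-0.456, 0.542, -0.541, 0.454]
contact_force: [-1.2, 0.4, 0.2]
grip_width: 0.0641
[0.60512603 0.07108844 0.38947931] [[-0.173, -0.937, -0.304], [-0.985, 0.165, 0.052], [0.001, 0.308, -0.951]]
t 8.65 tcp [0.5287 0.0838 0.2468] yaw -10.03 tilt [-1.7e-03 -9.0e-04 -1.0e+00] F [ 0.3 -0.1  0.1] w 0.0642
tx -0.0054 ty 0.1208 tz 0.0286 twist -0.0005 rows>= 2.9792286575706193
```

View pics/w6.png

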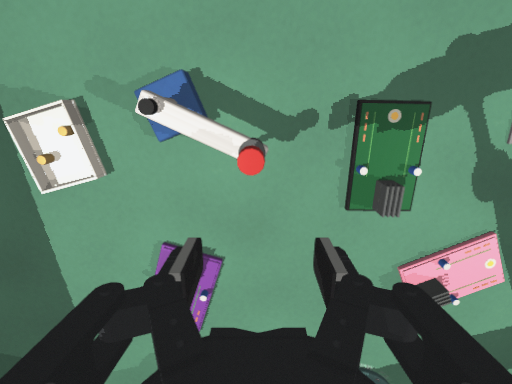

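The wrist view shows the knob at (251,161), bush at (252,147), foot at (170,105), pad at (395,116), heat sink at (389,197), capacitors at (364,171) and (417,172), and the dish at (55,145), well clear.

Run:
```python
from meas import *
c=dict(np.load("w6.npz")); P=cloud(c); H=hsv(c)
m=(mask(c,(0,120,80),(5,255,255),(225,130,280,185))|mask(c,(172,120,80),(180,255,255),(225,130,280,185))); b=blob(m); (u,v),rr=cv2.minEnclosingCircle(np.argwhere(b[2])[:,::-1].astype(np.float32))
z=np.median(P[155:165,245:257,2]); print("knob px",b[0],u,v,rr,"ztop",z,P[161,251], "at zt",plane(c,[(u,v),b[0]],z).round(4).tolist())
print("radius m",rr*(.389-z)/c["mtx"][0,0])
# board
zz=P[...,2]; k=np.zeros(zz.shape,np.uint8); k[90:220,335:445]=((zz>.008)&(zz<.017))[90:220,335:445]; print("board",*longaxis(c,blob(k)[2],.012))
g=mask(c,(15,40,120),(32,255,255),(380,100,410,132)); print("pad",blob(g)[1],plane(c,[blob(g)[0]],.012))
print("caps",plane(c,[(364,171),(417.5,172)],.026))
t=mask(c,(0,0,0),(180,60,85),(370,170,410,220)); s=((zz>.035)&(zz<.055)).astype(np.uint8); kk=np.zeros_like(s); kk[165:225,365:415]=s[165:225,365:415]; q=blob(kk);print("sink",q[1],plane(c,[q[0]],.047),*longaxis(c,q[2],.047))
print("foot",*longaxis(c,blob(mask(c,(100,80,40),(125,255,255),(120,60,220,150)))[2],.03))
```

```text
knob px [250.56778309 160.13397129] 250.39999389648438 159.93333435058594 14.520124435424805 ztop 0.146885983447894 [0.55989592 0.08510432 0.14594714] at zt [[0.5611, 0.0854, 0.1469], [0.5609, 0.0853, 0.1469]]
radius m 0.013106346258213102
board [ 0.50579483 -0.09722555] -11.084645 [100.05707550048828, 158.3826904296875]
pad [390 112   9   8  60] [[ 0.56303522 -0.11036961  0.012     ]]
caps [[ 0.49663537 -0.06021487  0.026     ]
 [ 0.48222519 -0.13441497  0.026     ]]
sink [379 184  26  33 670] [[ 0.45549856 -0.0870896   0.047     ]] [ 0.45549631 -0.0871123 ] -10.1148815 [30.62941551208496, 46.09147644042969]
foot [0.64679498 0.17150916] 65.53308 [46.33635330200195, 94.0264663696289]
```

```bash
python3 go.py 0.5605 0.085 0.126 -10
```

```text
t 8.65 tcp [0.5287 0.0838 0.2468] yaw -10.03 tilt [-1.7e-03 -9.0e-04 -1.0e+00] F [ 0.3 -0.1  0.1] w 0.0642
tx -0.0069 ty 0.1208 tz 0.0313 twist -0.0005 rows>= 2.9968873522909956
```

```bash
python3 -m handwheel '[{"hand":-0.5,"tx":-0.004,"ty":0,"tz":0.02,"twist":0},{"hand":-0.5,"tx":-0.007,"ty":0.02,"tz":0.031,"twist":0},{"hand":-0.5,"tx":-0.007,"ty":0.05,"tz":0.0313,"twist":0},{"hand":-0.5,"tx":-0.007,"ty":0.08,"tz":0.0313,"twist":0},{"hand":-0.5,"tx":-0.007,"ty":0.105,"tz":0.0313,"twist":0},{"hand":-0.5,"tx":-0.007,"ty":0.117,"tz":0.0313,"twist":0},{"hand":-0.5,"tx":-0.007,"ty":0.12,"tz":0.0313,"twist":0},{"hand":-0.5,"tx":-0.007,"ty":0.12,"tz":0.0313,"twist":0},{"hand":1,"tx":-0.007,"ty":0.12,"tz":0.0313,"twist":0},{"hand":1,"tx":-0.007,"ty":0.12,"tz":0.0313,"twist":0},{"hand":1,"tx":-0.007,"ty":0.12,"tz":0.0313,"twist":0},{"hand":1,"tx":-0.007,"ty":0.12,"tz":0.0313,"twist":0},{"hand":1,"tx":-0.007,"ty":0.12,"tz":0.0313,"twist":0},{"hand":1,"tx":-0.007,"ty":0.12,"tz":0.0313,"twist":0},{"hand":1,"tx":-0.007,"ty":0.12,"tz":0.0313,"twist":0}]' 40
python3 go.py 0.5605 0.085 0.183 -10
```

```text
time: 9.9
tool_pos: [0.5624, 0.0853, 0.1295]
tcp_rot: [0.454, -0.54, 0.543, -0.455]
contact_force: [0.8, -5.1, 3.5]
grip_width: 0.0244
t 9.9 tcp [0.5624 0.0853 0.1295] yaw -9.96 tilt [ 0.0032 -0.0019 -1.    ] F [ 0.8 -5.1  3.5] w 0.0244
tx 0.0007 ty -0.0535 tz -0.0016 twist 0.0007 rows>= 1.2830225567226825
```

```bash
python3 -m handwheel '[{"hand":1,"tx":0,"ty":-0.006,"tz":0,"twist":0},{"hand":1,"tx":0,"ty":-0.015,"tz":0,"twist":0},{"hand":1,"tx":0,"ty":-0.024,"tz":0,"twist":0},{"hand":1,"tx":0,"ty":-0.033,"tz":0,"twist":0},{"hand":1,"tx":0,"ty":-0.042,"tz":0,"twist":0},{"hand":1,"tx":0,"ty":-0.05,"tz":0,"twist":0},{"hand":1,"tx":0,"ty":-0.055,"tz":0,"twist":0},{"hand":1,"tx":0,"ty":-0.056,"tz":0,"twist":0},{"hand":1,"tx":0,"ty":-0.056,"tz":0,"twist":0}]'
python3 go.py 0.5605 0.085 0.183 -10
```

```text
time: 10.65
tool_pos: [0.5623, 0.0853, 0.1849]
tcp_rot: [0.454, -0.54, 0.543, -0.455]
contact_force: [2.5, -4.9, -0.5]
grip_width: 0.0244
t 10.65 tcp [0.5623 0.0853 0.1849] yaw -9.98 tilt [ 0.0033 -0.0019 -1.    ] F [ 2.5 -4.9 -0.5] w 0.0244
tx 0.0006 ty 0.0019 tz -0.0018 twist 0.0004 rows>= 0.06321899367167746
```

```bash
python3 -m handwheel '[{"hand":1,"tx":0,"ty":-0.001,"tz":0,"twist":0},{"hand":1,"tx":0,"ty":-0.002,"tz":0,"twist":0},{"hand":1,"tx":0,"ty":-0.003,"tz":0,"twist":0},{"hand":1,"tx":0,"ty":-0.003,"tz":0,"twist":0}]'
```

```text
time: 10.98
tool_pos: [0.5623, 0.0853, 0.1871]
tcp_rot: [0.454, -0.54, 0.543, -0.455]
contact_force: [3.3, -4.8, -3.3]
grip_width: 0.0247
```

```bash
python3 -m handwheel '[{"hand":0.3,"tx":0,"ty":-0.003,"tz":0,"twist":0},{"hand":0,"tx":0,"ty":-0.003,"tz":0,"twist":0},{"hand":-0.3,"tx":0,"ty":-0.003,"tz":0,"twist":0},{"hand":-0.5,"tx":0,"ty":-0.003,"tz":0,"twist":0},{"hand":-0.5,"tx":0,"ty":-0.003,"tz":0,"twist":0},{"hand":-0.5,"tx":0,"ty":-0.03,"tz":-0.0,"twist":0},{"hand":-0.5,"tx":0,"ty":-0.06,"tz":-0.005,"twist":0},{"hand":-0.5,"tx":0.04,"ty":-0.07,"tz":-0.04,"twist":0},{"hand":-0.5,"tx":0.08,"ty":-0.07,"tz":-0.07,"twist":0},{"hand":-0.5,"tx":0.12,"ty":-0.07,"tz":-0.1,"twist":0},{"hand":-0.5,"tx":0.15,"ty":-0.07,"tz":-0.12,"twist":0},{"hand":-0.5,"tx":0.15,"ty":-0.07,"tz":-0.12,"twist":0},{"hand":-0.5,"tx":0.15,"ty":-0.07,"tz":-0.12,"twist":0}]'
python3 look.py side s1; python3 look.py wrist w7; python3 go.py 0.4535 -0.088 0.022 169
python3 - <<'E'
from workcell import bot; print(bot.get_state()["qpos"].round(3))
from h import *
c=dict(np.load("s1.npz")); w=dict(np.load("w7.npz"))
a=cv2.resize(c["pixels"][170:290,170:330],None,fx=3.75,fy=3.75,interpolation=cv2.INTER_CUBIC)
cv2.imwrite("pics/s1c.png",a)
E
```

```text
time: 12.07
tool_pos: [0.4139, -0.0427, 0.2568]
tcp_rot: [0.454, -0.542, 0.543, -0.453]
contact_force: [-0.6, 0.4, -0.8]
grip_width: 0.0639
[0.14198257 0.91371409 0.70596117] [[-0.907, -0.215, 0.362], [-0.421, 0.441, -0.792], [0.011, -0.871, -0.491]]
[ 0.49179272 -0.0552182   0.40025741] [[-0.177, -0.937, -0.3], [-0.984, 0.169, 0.054], [-0.0, 0.305, -0.952]]
t 12.17 tcp [ 0.4167 -0.0409  0.2572] yaw -10.11 tilt [ 1.6e-03  3.0e-04 -1.0e+00] F [0.4 0.6 0.1] w 0.064
tx 0.0401 ty 0.2352 tz 0.0442 twist -3.1260 rows>= 5.818812180079868
[-1.580e-01 -2.580e-01  2.080e+00  1.000e-03  1.318e+00  1.589e+00]
```

View pics/s1c.png

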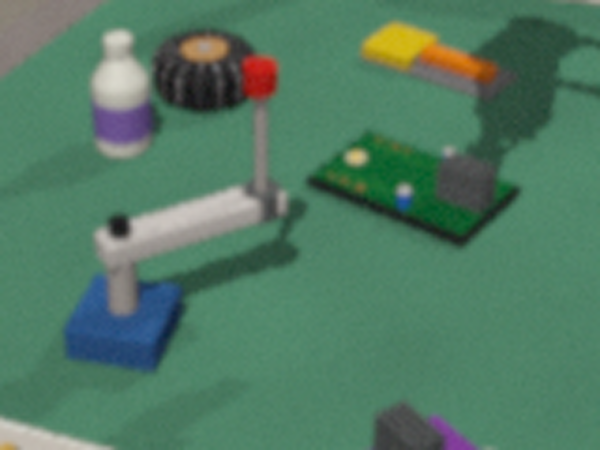

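The side crop shows the probe fully up, with the knob at crop (261,77) and the bush at (265,202). The guarded scraper is at (430,55) and the bottle and transformer are untouched. Next I'll measure the probe axis against the pad from both views.

Run:
```python
from meas import *
red=lambda c,b: mask(c,(0,120,60),(5,255,255),b)|mask(c,(172,120,60),(180,255,255),b)
w=dict(np.load("w7.npz")); s=dict(np.load("s1.npz"))
P=cloud(w); b=blob(red(w,(0,0,300,384))); print("w knob",b[0],b[1],"z",np.percentile(P[b[2]>0][:,2],[50,90]))
ct=max(cv2.findContours(b[2],0,1)[0],key=len).reshape(-1,2); 
print("w all contour on z=.205 range",plane(w,ct,.205).min(0),plane(w,ct,.205).max(0))
top=((b[2]>0)&(P[...,2]>.200)).astype(np.uint8); t=blob(top); print("top face",t[1],plane(w,[t[0]],.205))
g=blob(mask(w,(15,40,120),(32,255,255),(200,60,400,200))); print("pad",g[0],g[1],plane(w,[g[0]],.012))
b2=blob(red(s,(210,170,260,210))); o1,d1=ray(s,[b2[0]]); o2,d2=ray(w,[b[0]])
A=np.c_[d1[0],-d2[0]]; k=np.linalg.lstsq(A,o2-o1,rcond=None)[0]; p,q=o1+k[0]*d1[0],o2+k[1]*d2[0]; print("s knob",b2[0],b2[1],"tri",p,q,"side at .194",plane(s,[b2[0]],.194))
g2=blob(mask(s,(15,30,150),(35,255,255),(255,205,275,220))); print("side pad",g2[1],plane(s,[g2[0]],.012))
z=P[...,2];k=np.zeros(z.shape,np.uint8); k[60:260,200:420]=((z>.008)&(z<.017))[60:260,200:420]; print("board",*longaxis(w,blob(k)[2],.012))
```

```text
w knob [41.49946752 46.79392971] [  14   24   57   45 1878] z [0.20297833 0.20435265]
w all contour on z=.205 range [0.5415249  0.06016959 0.205     ] [0.57067579 0.09649914 0.205     ]
top face [  14   24   42   43 1310] [[0.5582394  0.08301382 0.205     ]]
pad [259.   68.5] [259  65   1   8   8] [[ 0.54124492 -0.06561643  0.012     ]]
s knob [238.27956989 190.03225806] [234 185  10  12  93] tri [0.56252829 0.08776471 0.19322949] [0.56033126 0.08729501 0.19218409] side at .194 [[0.56189632 0.08900591 0.194     ]]
side pad [263 210   4   4  13] [[ 0.56531781 -0.1107766   0.012     ]]
board [ 0.48528278 -0.09491129] -10.623047 [99.44882202148438, 121.51441192626953]
```

```bash
python3 -m handwheel '[{"hand":-0.5,"tx":0,"ty":0,"tz":0,"twist":-0.12},{"hand":-0.5,"tx":0,"ty":0,"tz":0,"twist":-0.24},{"hand":-0.5,"tx":0,"ty":0,"tz":0,"twist":-0.36},{"hand":-0.5,"tx":0,"ty":0,"tz":0,"twist":-0.48},{"hand":-0.5,"tx":0,"ty":0,"tz":0,"twist":-0.6},{"hand":-0.5,"tx":0,"ty":0,"tz":0,"twist":-0.72},{"hand":-0.5,"tx":0,"ty":0,"tz":0,"twist":-0.84},{"hand":-0.5,"tx":0,"ty":0,"tz":0,"twist":-0.96},{"hand":-0.5,"tx":0,"ty":0,"tz":0,"twist":-1.08},{"hand":-0.5,"tx":0,"ty":0,"tz":0,"twist":-1.2},{"hand":-0.5,"tx":0,"ty":0,"tz":0,"twist":-1.32},{"hand":-0.5,"tx":0,"ty":0,"tz":0,"twist":-1.44},{"hand":-0.5,"tx":0,"ty":0,"tz":0,"twist":-1.56},{"hand":-0.5,"tx":0,"ty":0,"tz":0,"twist":-1.68},{"hand":-0.5,"tx":0,"ty":0,"tz":0,"twist":-1.8},{"hand":-0.5,"tx":0,"ty":0,"tz":0,"twist":-1.92},{"hand":-0.5,"tx":0,"ty":0,"tz":0,"twist":-2.04},{"hand":-0.5,"tx":0,"ty":0,"tz":0,"twist":-2.16},{"hand":-0.5,"tx":0,"ty":0,"tz":0,"twist":-2.28},{"hand":-0.5,"tx":0,"ty":0,"tz":0,"twist":-2.4}]'; python3 go.py 0.4535 -0.088 0.15 169
```

```text
time: 13.83
tool_pos: [0.418, -0.0395, 0.2567]
tcp_rot: [-0.668, -0.23, 0.23, 0.669]
contact_force: [-0.2, 0.2, -0.0]
grip_width: 0.0643
t 13.83 tcp [ 0.418  -0.0395  0.2567] yaw 127.94 tilt [ 0.e+00  6.e-04 -1.e+00] F [-0.2  0.2 -0. ] w 0.0643
tx -0.0018 ty 0.1067 tz -0.0601 twist -0.7166 rows>= 2.9374635579107227
```

```bash
python3 -m handwheel '[{"hand":-0.5,"tx":0,"ty":0.01,"tz":-0.01,"twist":-0.12},{"hand":-0.5,"tx":0,"ty":0.03,"tz":-0.02,"twist":-0.24},{"hand":-0.5,"tx":-0.001,"ty":0.05,"tz":-0.03,"twist":-0.36},{"hand":-0.5,"tx":-0.001,"ty":0.07,"tz":-0.04,"twist":-0.48},{"hand":-0.5,"tx":-0.0018,"ty":0.09,"tz":-0.05,"twist":-0.6},{"hand":-0.5,"tx":-0.0018,"ty":0.107,"tz":-0.06,"twist":-0.717},{"hand":-0.5,"tx":-0.0018,"ty":0.107,"tz":-0.06,"twist":-0.717},{"hand":-0.5,"tx":-0.0018,"ty":0.107,"tz":-0.06,"twist":-0.717}]'; python3 look.py wrist w8
python3 - <<'E'
from meas import *
c=dict(np.load("w8.npz")); P=cloud(c); z=P[...,2]
m=((z>.038)&(z<.056)).astype(np.uint8); b=blob(m); print("sink",b[1],plane(c,[b[0]],.047),*longaxis(c,b[2],.047), P[b[2]>0].min(0),P[b[2]>0].max(0))
E
python3 go.py 0.4535 -0.088 0.022 169
```

```text
time: 14.5
tool_pos: [0.4519, -0.0885, 0.1487]
tcp_rot: [-0.547, -0.447, 0.448, 0.549]
contact_force: [0.2, 0.8, 1.2]
grip_width: 0.0639
[ 0.37471939 -0.07274277  0.29199776] [[0.201, 0.934, 0.297], [0.98, -0.191, -0.06], [0.001, 0.303, -0.953]]
sink [ 100    0   66   34 1255] [[ 0.28100712 -0.15679353  0.047     ]] [ 0.28521042 -0.15548758] 77.75188 [23.344491958618164, 51.447242736816406] [ 0.26791684 -0.17804865  0.03801923] [ 0.29142602 -0.12981693  0.04952401]
t 14.55 tcp [ 0.4526 -0.0885  0.1498] yaw 168.46 tilt [-8.e-04  7.e-04 -1.e+00] F [-0.6  0.4  0.6] w 0.064
tx 0.0006 ty 0.1278 tz -0.0009 twist -0.0093 rows>= 3.06525407133231
```

View pics/w8.png

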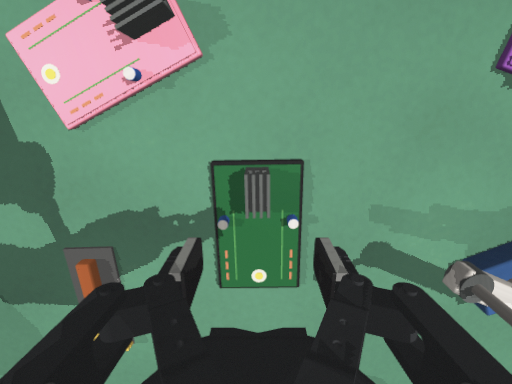

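The sink is at (258,193), the pad at (259,275) and the bush at (462,280). This view is aligned with the board, so I'll take numbers only from here and then grip.

Run:
```python
from meas import *
c=dict(np.load("w8.npz")); P=cloud(c); z=P[...,2]
k=np.zeros(z.shape,np.uint8); k[160:225,235:280]=((z>.04)&(z<.056))[160:225,235:280]; b=blob(k); print("sink",b[1],plane(c,[b[0]],.047),*longaxis(c,b[2],.047))
g=blob(mask(c,(15,40,120),(34,255,255),(245,260,272,290))); print("pad",g[0],g[1],plane(c,[g[0]],.012))
k[:]=0;k[150:300,200:315]=((z>.008)&(z<.017))[150:300,200:315]; print("board",*longaxis(c,blob(k)[2],.012))
m=plane(c,[(245,218),(271,218),(245,170),(270,170)],.047); print(m.round(4).tolist())
k[:]=0; k[240:330,420:512]=((z>.07)&(z<.11))[240:330,420:512]; print(P[270:300:5,445:480:5,2].round(3))
```

```text
sink [266 173   4  46 179] [[ 0.45408582 -0.07930289  0.047     ]] [ 0.45491489 -0.07950954] -10.851067 [2.9491991996765137, 45.489532470703125]
pad [258.52941176 275.43137255] [255 272   8   8  51] [[ 0.56370081 -0.11034327  0.012     ]]
board [ 0.50267218 -0.09911064] -10.724189 [98.86181640625, 157.7191162109375]
[[0.4728, -0.1055, 0.047], [0.4779, -0.0804, 0.047], [0.4256, -0.0952, 0.047], [0.4303, -0.0723, 0.047]]
[[ 0.     0.079  0.083  0.087  0.091  0.093  0.091]
 [ 0.077  0.081  0.086  0.09   0.094  0.094  0.097]
 [ 0.08   0.085  0.088  0.093  0.097  0.097  0.098]
 [ 0.001  0.087  0.092  0.094  0.096  0.097  0.097]
 [ 0.    -0.     0.095  0.097  0.096  0.095  0.1  ]
 [-0.     0.     0.292  0.096  0.097  0.097  0.096]]
```

```bash
python3 -m handwheel '[{"hand":-0.5,"tx":-0.0003,"ty":0.03,"tz":0,"twist":-0.013},{"hand":-0.5,"tx":-0.0003,"ty":0.07,"tz":0,"twist":-0.013},{"hand":-0.5,"tx":-0.0003,"ty":0.1,"tz":0,"twist":-0.013},{"hand":-0.5,"tx":-0.0003,"ty":0.118,"tz":0,"twist":-0.013},{"hand":-0.3,"tx":-0.0003,"ty":0.125,"tz":0,"twist":-0.013},{"hand":0,"tx":-0.0003,"ty":0.127,"tz":0,"twist":-0.013},{"hand":0,"tx":-0.0003,"ty":0.127,"tz":0,"twist":-0.013},{"hand":1,"tx":-0.0003,"ty":0.127,"tz":0,"twist":-0.013},{"hand":1,"tx":-0.0003,"ty":0.127,"tz":0,"twist":-0.013},{"hand":1,"tx":-0.0003,"ty":0.127,"tz":0,"twist":-0.013},{"hand":1,"tx":-0.0003,"ty":0.127,"tz":0,"twist":-0.013},{"hand":1,"tx":-0.0003,"ty":0.127,"tz":0,"twist":-0.013},{"hand":1,"tx":-0.0003,"ty":0.127,"tz":0,"twist":-0.013}]' 40; python3 look.py wrist w9; python3 go.py 0.4535 -0.088 0.022 169
cat > pad.py <<'E'
import sys
from meas import *
c=dict(np.load(sys.argv[1]+".npz")); x0,y0,x1,y1=map(int,sys.argv[2:6])
g=blob(mask(c,(15,40,110),(34,255,255),(x0,y0,x1,y1))); print("pad px",g[0],g[1],plane(c,[g[0]],.012))
E
python3 pad.py w9 215 200 300 384
```

```text
time: 15.63
tool_pos: [0.4541, -0.09, 0.025]
tcp_rot: [0.546, 0.452, -0.45, -0.543]
contact_force: [-0.3, 1.4, 6.0]
grip_width: 0.0232
[ 0.37562223 -0.0751534   0.16772747] [[0.186, 0.934, 0.305], [0.983, -0.177, -0.057], [0.0, 0.31, -0.951]]
t 15.68 tcp [ 0.4541 -0.09    0.025 ] yaw 169.31 tilt [ 4.3e-03 -7.0e-04 -1.0e+00] F [-0.6  0.8  7.3] w 0.023
tx 0.0018 ty 0.0030 tz 0.0010 twist 0.0055 rows>= 0.08707211028776722Traceback (most recent call last):
  File "pad.py", line 4, in <module>
    g=blob(mask(c,(15,40,110),(34,255,255),(x0,y0,x1,y1))); print("pad px",g[0],g[1],plane(c,[g[0]],.012))
  File "h.py", line 20, in blob
    n,l,s,ce=cv2.connectedComponentsWithStats(m); i=1+np.argmax(s[1:,4]); return ce[i],s[i],(l==i).astype(np.uint8)
                                                      ~~~~~~~~~^^^^^^^^^
    return _wrapfunc(a, 'argmax', axis=axis, out=out, **kwds)
    return bound(*args, **kwds)
ValueError: attempt to get argmax of an empty sequence
```

```bash
python3 - <<'E'
from h import *
c=dict(np.load("w6.npz")); print("foot corners",plane(c,[(135,90),(160,141),(207,118)],.03).round(3).tolist())
t=dict(np.load("top0.npz")); print("purple",plane(t,[(190,258),(166,243),(168,310)],.012).round(3).tolist())
E
python3 go.py 0.4516 0.1059 0.025 169.31
```

```text
foot corners [[0.653, 0.219, 0.03], [0.586, 0.206, 0.03], [0.604, 0.138, 0.03]]
purple [[0.384, 0.172, 0.012], [0.425, 0.24, 0.012], [0.245, 0.229, 0.012]]
t 15.68 tcp [ 0.4541 -0.09    0.025 ] yaw 169.31 tilt [ 4.3e-03 -7.0e-04 -1.0e+00] F [-0.6  0.8  7.3] w 0.023
tx 0.1920 ty -0.0002 tz 0.0388 twist 0.0001 rows>= 4.697822209747538
```

```bash
python3 -m handwheel '[{"hand":1,"tx":0.004,"ty":0,"tz":0.001,"twist":0},{"hand":1,"tx":0.012,"ty":0,"tz":0.0024,"twist":0},{"hand":1,"tx":0.024,"ty":0,"tz":0.005,"twist":0},{"hand":1,"tx":0.04,"ty":0,"tz":0.008,"twist":0},{"hand":1,"tx":0.056,"ty":0,"tz":0.0113,"twist":0},{"hand":1,"tx":0.072,"ty":0,"tz":0.0145,"twist":0},{"hand":1,"tx":0.088,"ty":0,"tz":0.0178,"twist":0},{"hand":1,"tx":0.104,"ty":0,"tz":0.021,"twist":0},{"hand":1,"tx":0.12,"ty":0,"tz":0.0242,"twist":0},{"hand":1,"tx":0.136,"ty":0,"tz":0.0275,"twist":0},{"hand":1,"tx":0.152,"ty":0,"tz":0.0307,"twist":0},{"hand":1,"tx":0.166,"ty":0,"tz":0.0335,"twist":0},{"hand":1,"tx":0.178,"ty":0,"tz":0.036,"twist":0},{"hand":1,"tx":0.186,"ty":0,"tz":0.0376,"twist":0},{"hand":1,"tx":0.19,"ty":0,"tz":0.0384,"twist":0},{"hand":1,"tx":0.192,"ty":0,"tz":0.0388,"twist":0},{"hand":1,"tx":0.192,"ty":0,"tz":0.0388,"twist":0},{"hand":1,"tx":0.192,"ty":0,"tz":0.0388,"twist":0}]'; python3 go.py 0.4516 0.1059 0.025 169.31; python3 look.py side s2; python3 look.py top t2
python3 - <<'E'
from h import *
for n,px in (("s2",None),("t2",None)):
    c=dict(np.load(n+".npz")); P=cloud(c)
c=dict(np.load("s2.npz")); q=cv2.resize(c["pixels"][170:290,170:330],None,fx=3.75,fy=3.75,interpolation=cv2.INTER_CUBIC); cv2.imwrite("pics/s2c.png",q)
E
```

```text
time: 17.18
tool_pos: [0.4516, 0.1067, 0.025]
tcp_rot: [0.545, 0.453, -0.45, -0.543]
contact_force: [0.2, -0.6, 7.3]
grip_width: 0.0234
t 17.18 tcp [0.4516 0.1067 0.025 ] yaw 169.35 tilt [ 4.5e-03  4.0e-04 -1.0e+00] F [ 0.2 -0.6  7.3] w 0.0234
tx -0.0008 ty -0.0000 tz -0.0001 twist 0.0007 rows>= 0.02009452612510533
[0.14198257 0.91371409 0.70596117] [[-0.907, -0.215, 0.362], [-0.421, 0.441, -0.792], [0.011, -0.871, -0.491]]
[ 0.33277768 -0.0028809   1.02806175] [[-0.011, -0.974, 0.228], [-1.0, 0.01, -0.005], [0.003, -0.228, -0.974]]
```

```bash
python3 -m handwheel '[{"hand":0.4,"tx":-0.0008,"ty":0,"tz":0,"twist":0},{"hand":0.1,"tx":-0.0008,"ty":0,"tz":0,"twist":0},{"hand":-0.2,"tx":-0.0008,"ty":0,"tz":0,"twist":0},{"hand":-0.5,"tx":-0.0008,"ty":0,"tz":0,"twist":0},{"hand":-0.5,"tx":-0.0008,"ty":0,"tz":0,"twist":0},{"hand":-0.5,"tx":-0.0008,"ty":-0.02,"tz":0,"twist":0},{"hand":-0.5,"tx":-0.0008,"ty":-0.05,"tz":0,"twist":0},{"hand":-0.5,"tx":-0.0008,"ty":-0.085,"tz":0,"twist":0},{"hand":-0.5,"tx":-0.0008,"ty":-0.12,"tz":0,"twist":0},{"hand":-0.5,"tx":-0.0008,"ty":-0.125,"tz":0,"twist":0},{"hand":-0.5,"tx":-0.0008,"ty":-0.125,"tz":0,"twist":0},{"hand":-0.5,"tx":-0.0008,"ty":-0.125,"tz":0,"twist":0}]'; python3 look.py wrist w10
python3 - <<'E'
from meas import *
c=dict(np.load("w10.npz")); cv2.imwrite("pics/w10c.png",cv2.resize(c["pixels"][150:340,190:330],None,fx=4,fy=4,interpolation=cv2.INTER_CUBIC)[:600])
g=mask(c,(15,40,110),(34,255,255),(235,240,285,310)); b=blob(g); print("pad",b[0],b[1],plane(c,[b[0]],.012))
E
python3 go.py 0.4516 0.1059 0.025 169.31
```

```text
time: 18.28
tool_pos: [0.449, 0.1055, 0.1476]
tcp_rot: [0.544, 0.451, -0.451, -0.544]
contact_force: [-0.3, 0.2, 0.4]
grip_width: 0.0643
[0.3710897  0.12015383 0.29066117] [[0.186, 0.935, 0.301], [0.983, -0.177, -0.057], [0.0, 0.306, -0.952]]
pad [259.41176471 275.37254902] [255 272   9   8  51] [[0.56122299 0.08628599 0.012     ]]
t 18.33 tcp [0.4481 0.1053 0.1464] yaw 169.34 tilt [-2.2e-03 -4.0e-04 -1.0e+00] F [-0.4 -0.4  0.1] w 0.064
tx 0.0013 ty 0.1214 tz -0.0036 twist 0.0005 rows>= 2.9133808669714742
```

View pics/w10c.png

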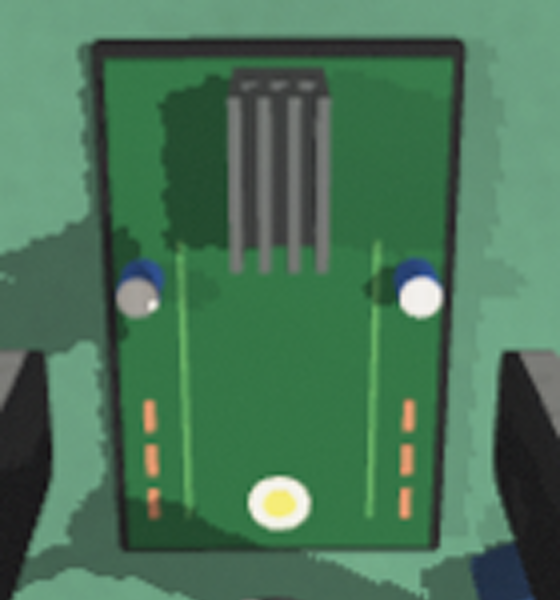

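The board moved cleanly: pad at crop (279,503), i.e. image (259,275), and the bush just appearing at crop (265,598). That was my last picture, so the tip and bush get measured numerically.

Run:
```python
from meas import *
c=dict(np.load("w10.npz")); P=cloud(c); H=hsv(c); z=P[...,2]
for v in range(288,330,3): print(v,[f"{z[v,u]:.3f}/{H[v,u,2]}" for u in range(238,282,4)])
```

```text
288 ['0.002/92', '0.001/95', '-0.000/95', '0.001/94', '0.001/95', '0.000/95', '0.000/96', '0.002/104', '0.000/153', '0.001/154', '-0.001/154']
291 ['-0.001/103', '0.001/104', '0.000/104', '0.001/104', '-0.000/105', '0.000/104', '0.001/104', '-0.000/104', '-0.000/104', '0.000/121', '-0.001/170']
294 ['0.000/103', '0.000/103', '0.001/104', '0.001/105', '0.002/104', '-0.001/104', '0.001/105', '-0.002/104', '0.001/105', '0.000/104', '-0.000/106']
297 ['0.001/103', '0.001/104', '0.001/103', '0.001/104', '-0.001/103', '-0.000/104', '0.001/104', '0.001/105', '0.001/103', '0.001/104', '0.001/105']
300 ['0.001/155', '0.001/103', '0.000/103', '0.078/116', '0.078/118', '0.077/63', '0.076/69', '0.001/94', '0.000/103', '0.000/105', '-0.000/104']
303 ['0.001/163', '0.001/166', '0.001/104', '0.083/130', '0.082/159', '0.081/79', '0.080/67', '0.078/71', '0.074/88', '0.000/106', '0.001/104']
306 ['0.001/164', '0.001/166', '0.080/101', '0.088/134', '0.086/165', '0.084/81', '0.084/66', '0.082/71', '0.079/75', '0.001/104', '0.000/105']
309 ['-0.000/162', '0.000/167', '0.083/131', '0.092/134', '0.090/164'
[... 253 characters left out ...]
0.092/137', '0.095/235', '0.096/127', '0.096/62', '0.095/66', '0.095/71', '0.092/73', '0.088/161', '0.086/165']
318 ['0.002/163', '0.085/130', '0.094/125', '0.097/107', '0.096/114', '0.096/111', '0.096/116', '0.097/119', '0.095/76', '0.093/167', '0.091/166']
321 ['0.001/160', '0.089/134', '0.096/106', '0.097/116', '0.097/115', '0.096/114', '0.096/116', '0.097/118', '0.096/115', '0.095/238', '0.094/208']
324 ['0.001/162', '0.093/143', '0.096/116', '0.096/115', '0.097/118', '0.096/114', '0.096/113', '0.097/115', '0.096/118', '0.096/139', '0.095/244']
327 ['0.000/159', '0.094/181', '0.096/112', '0.096/73', '0.098/99', '0.099/112', '0.098/128', '0.096/105', '0.096/107', '0.097/113', '0.095/229']
```

Run:
```python
from meas import *
from scipy.optimize import least_squares
c=dict(np.load("w10.npz")); P=cloud(c); z=P[...,2]
R0=np.zeros(z.shape,bool); R0[296:330,236:290]=1
q=P[R0&(z>.077)&(z<.091)]
for l in (.078,.081,.084,.087):
    s=q[abs(q[:,2]-l)<.0015]; print(l,len(s),s.min(0).round(4),s.max(0).round(4))
f=least_squares(lambda p:np.hypot(q[:,0]-p[0],q[:,1]-p[1])-.015,[.561,.085],loss="soft_l1",f_scale=.001); r=f.fun; print("bush axis r=15",f.x,np.std(r),len(q))
# bottom edge arc
e=[]
for u in range(246,272):
    v=[v for v in range(292,330) if z[v,u]>.06]; e.append((u,v[0]-.5))
A=plane(c,e,.075)[:,:2]; print(A[::4].round(4).tolist())
f=least_squares(lambda p:np.hypot(A[:,0]-p[0],A[:,1]-p[1])-.015,[.561,.085],loss="soft_l1",f_scale=.001); print("arc axis",f.x)
# side view s2: pad and knob
s=dict(np.load("s2.npz"))
for zz,lo,hi,b in((.012,(15,30,140),(35,255,255),(200,200,290,270)),):
    g=blob(mask(s,lo,hi,b)); print("side pad",g[0],g[1],plane(s,[g[0]],zz))
```

```text
0.078 70 [0.5408 0.0712 0.0771] [0.5638 0.1139 0.0795]
0.081 111 [0.5406 0.0686 0.0795] [0.5639 0.1147 0.0825]
0.084 109 [0.5408 0.0673 0.0825] [0.5636 0.1142 0.0855]
0.087 101 [0.5402 0.0676 0.0855] [0.5639 0.114  0.0885]
bush axis r=15 [0.55885894 0.08695918] 0.0036526338910005617 493
[[0.5474, 0.0752], [0.5434, 0.0799], [0.5442, 0.0838], [0.5437, 0.0878], [0.5444, 0.0916], [0.5475, 0.095], [0.5505, 0.0984]]
arc axis [0.55837068 0.08516512]
side pad [274.37704918 201.14754098] [264 200  22   4  61] [[ 0.56128378 -0.18769741  0.012     ]]
```

```bash
python3 go.py 0.560 0.0848 0.262 169.3; python3 go.py 0.560 0.0848 0.185 169.3
```

```text
t 18.33 tcp [0.4481 0.1053 0.1464] yaw 169.34 tilt [-2.2e-03 -4.0e-04 -1.0e+00] F [-0.4 -0.4  0.1] w 0.064
tx 0.0005 ty -0.1158 tz -0.1135 twist 0.0006 rows>= 3.889203174654347
t 18.33 tcp [0.4481 0.1053 0.1464] yaw 169.34 tilt [-2.2e-03 -4.0e-04 -1.0e+00] F [-0.4 -0.4  0.1] w 0.064
tx 0.0005 ty -0.0388 tz -0.1137 twist 0.0006 rows>= 2.88112571246659
```

```bash
python3 -m handwheel '[{"hand":-0.5,"tx":0,"ty":-0.035,"tz":0,"twist":0},{"hand":-0.5,"tx":0,"ty":-0.07,"tz":0,"twist":0},{"hand":-0.5,"tx":0,"ty":-0.1,"tz":0,"twist":0},{"hand":-0.5,"tx":0,"ty":-0.116,"tz":-0.01,"twist":0},{"hand":-0.5,"tx":0.0005,"ty":-0.116,"tz":-0.04,"twist":0},{"hand":-0.5,"tx":0.0005,"ty":-0.116,"tz":-0.075,"twist":0},{"hand":-0.5,"tx":0.0005,"ty":-0.116,"tz":-0.1,"twist":0},{"hand":-0.5,"tx":0.0005,"ty":-0.116,"tz":-0.112,"twist":0},{"hand":-0.5,"tx":0.0005,"ty":-0.116,"tz":-0.1135,"twist":0},{"hand":-0.5,"tx":0.0005,"ty":-0.116,"tz":-0.1135,"twist":0},{"hand":-0.5,"tx":0.0005,"ty":-0.116,"tz":-0.1135,"twist":0}]';python3 go.py 0.560 0.0848 0.185 169.3; python3 look.py wrist w11
python3 - <<'E'
from meas import *
w=dict(np.load("w11.npz")); P=cloud(w)
m=mask(w,(0,120,60),(5,255,255))|mask(w,(172,120,60),(180,255,255)); top=(m>0)&(P[...,2]>.200)&(P[...,2]<.21); b=blob(top.astype(np.uint8)); print("knob",b[1],plane(w,[b[0]],.205))
ct=max(cv2.findContours(b[2],0,1)[0],key=len).reshape(-1,2); q=plane(w,ct,.205)[:,:2]; print(cv2.minEnclosingCircle((q*1000).astype(np.float32)))
g=mask(w,(15,40,110),(34,255,255)); 
for i in cv2.connectedComponentsWithStats(g)[2]: 
    if 10<i[4]<2000: print(i)
E
```

```text
time: 19.25
tool_pos: [0.5591, 0.0851, 0.2623]
tcp_rot: [-0.544, -0.45, 0.452, 0.545]
contact_force: [0.0, -0.2, -0.6]
grip_width: 0.0641
t 19.25 tcp [0.5591 0.0851 0.2623] yaw 169.34 tilt [-3.5e-03 -1.0e-04 -1.0e+00] F [ 0.  -0.2 -0.6] w 0.0641
tx -0.0001 ty 0.0773 tz -0.0012 twist 0.0007 rows>= 1.853817164549072
[0.48174495 0.09983056 0.40564711] [[0.185, 0.937, 0.297], [0.983, -0.177, -0.057], [-0.001, 0.303, -0.953]]
knob [244 196  30  29 704] [[0.55765011 0.08592327 0.205     ]]
((557.8867797851562, 85.65562438964844), 12.742985725402832)
[284 142   3   7  15]
[451 144  19  11 135]
[232 152   3   8  15]
[423 170  15  11 104]
[   0  222   39   35 1124]
```

```bash
python3 -m handwheel '[{"hand":-0.5,"tx":-0.0001,"ty":0.02,"tz":-0.0005,"twist":0},{"hand":-0.5,"tx":-0.0001,"ty":0.045,"tz":-0.0005,"twist":0},{"hand":-0.5,"tx":-0.0001,"ty":0.065,"tz":-0.0005,"twist":0},{"hand":-0.5,"tx":-0.0001,"ty":0.076,"tz":-0.0005,"twist":0},{"hand":-0.3,"tx":-0.0001,"ty":0.077,"tz":-0.0005,"twist":0},{"hand":0,"tx":-0.0001,"ty":0.077,"tz":-0.0005,"twist":0},{"hand":0.1,"tx":-0.0001,"ty":0.077,"tz":-0.0005,"twist":0},{"hand":1,"tx":-0.0001,"ty":0.077,"tz":-0.0005,"twist":0},{"hand":1,"tx":-0.0001,"ty":0.077,"tz":-0.0005,"twist":0},{"hand":1,"tx":-0.0001,"ty":0.077,"tz":-0.0005,"twist":0},{"hand":1,"tx":-0.0001,"ty":0.077,"tz":-0.0005,"twist":0},{"hand":1,"tx":-0.0001,"ty":0.077,"tz":-0.0005,"twist":0}]' 25
python3 go.py 0.560 0.0848 0.14 169.3
```

```text
time: 20.3
tool_pos: [0.5624, 0.0851, 0.188]
tcp_rot: [0.545, 0.452, -0.45, -0.544]
contact_force: [0.7, 1.1, 3.5]
grip_width: 0.0247
t 20.3 tcp [0.5624 0.0851 0.188 ] yaw 169.33 tilt [ 2.7e-03  6.0e-04 -1.0e+00] F [0.7 1.1 3.5] w 0.0247
tx -0.0007 ty 0.0480 tz 0.0024 twist 0.0006 rows>= 1.1521016628886505
```

```bash
python3 -m handwheel '[{"hand":1,"tx":0,"ty":0.005,"tz":0,"twist":0},{"hand":1,"tx":0,"ty":0.012,"tz":0,"twist":0},{"hand":1,"tx":0,"ty":0.019,"tz":0,"twist":0},{"hand":1,"tx":0,"ty":0.026,"tz":0,"twist":0},{"hand":1,"tx":0,"ty":0.033,"tz":0,"twist":0},{"hand":1,"tx":0,"ty":0.038,"tz":0,"twist":0},{"hand":1,"tx":0,"ty":0.042,"tz":0,"twist":0},{"hand":1,"tx":0,"ty":0.043,"tz":0,"twist":0},{"hand":1,"tx":0,"ty":0.043,"tz":0,"twist":0}]'; python3 look.py side s3
python3 - <<'E'
from meas import *
c=dict(np.load("s3.npz")); H=hsv(c)
for v in range(224,246,1): print(v,[tuple(int(x) for x in H[v,u]) for u in range(234,246)])
E
```

```text
time: 21.05
tool_pos: [0.5623, 0.0851, 0.1428]
tcp_rot: [0.545, 0.452, -0.451, -0.544]
contact_force: [6.3, 2.7, -1.0]
grip_width: 0.0244
[0.14198257 0.91371409 0.70596117] [[-0.907, -0.215, 0.362], [-0.421, 0.441, -0.792], [0.011, -0.871, -0.491]]
224 [(12, 13, 199), (14, 14, 200), (17, 12, 194), (15, 14, 188), (14, 16, 171), (25, 12, 133), (90, 3, 97), (75, 6, 80), (60, 10, 74), (15, 11, 94), (19, 15, 139), (19, 14, 146)]
225 [(16, 15, 193), (16, 15, 191), (16, 15, 183), (15, 15, 174), (13, 14, 164), (20, 11, 135), (0, 3, 95), (0, 0, 79), (70, 10, 73), (18, 14, 93), (12, 19, 136), (19, 14, 143)]
226 [(17, 13, 173), (18, 18, 170), (14, 17, 167), (9, 16, 164), (10, 15, 158), (10, 11, 134), (30, 8, 96), (60, 3, 76), (75, 7, 69), (20, 9, 86), (24, 10, 124), (30, 12, 124)]
227 [(16, 17, 164), (15, 16, 161), (10, 14, 163), (10, 14, 160), (15, 13, 154), (21, 14, 130), (0, 3, 96), (90, 14, 75), (80, 22, 69), (75, 7, 77), (45, 11, 96), (63, 27, 96)]
228 [(13, 11, 157), (18, 16, 156), (14, 18, 155), (17, 15, 152), (8, 14, 143), (15, 13, 119), (20, 8, 91), (78, 16, 78), (73, 32, 72), (75, 53,
[... 2489 characters left out ...]
, 152), (26, 95, 169), (23, 131, 167), (23, 117, 146), (37, 67, 126), (62, 85, 114), (69, 161, 108), (71, 198, 102), (72, 217, 101)]
243 [(70, 182, 94), (65, 102, 113), (42, 59, 148), (25, 67, 189), (23, 107, 207), (23, 142, 203), (23, 113, 189), (28, 58, 168), (51, 58, 141), (67, 120, 113), (72, 217, 100), (70, 206, 99)]
244 [(71, 202, 96), (63, 96, 114), (40, 50, 153), (24, 70, 189), (23, 112, 208), (23, 129, 211), (23, 99, 204), (27, 57, 179), (46, 55, 144), (66, 116, 114), (71, 188, 106), (72, 221, 98)]
245 [(71, 206, 98), (64, 123, 106), (52, 62, 135), (32, 55, 159), (26, 89, 178), (25, 94, 187), (27, 75, 177), (35, 58, 154), (56, 69, 126), (69, 152, 104), (71, 195, 102), (72, 216, 99)]
```

The side view resolves the brass tip at (239.4, 240.7) directly above the white pad ring centred near (239, 243.7). I'll compute the offset.

Run:
```python
from meas import *
c=dict(np.load("s3.npz")); H=hsv(c).astype(float)
b=c["pixels"].astype(float)
# ring weights: brightness excess of V over green board (S low / V high) 
reg=(slice(240,249),slice(232,248)); V=H[...,2][reg]; w=np.clip(V-125,0,None); vv,uu=np.mgrid[240:249,232:248]
p=((uu*w).sum()/w.sum(),(vv*w).sum()/w.sum()); print("ring",p,plane(c,[p],.012))
print(V.astype(int))
col=H[236:241,236:244,:]; w2=np.clip(col[...,2]-88,0,None); print("tip col",(w2*np.arange(236,244)).sum(1)/w2.sum(1))
for r in (240.3,240.8,241.3): print("tip",r,plane(c,[(239.3,r)],.0208))
```

```text
ring (np.float64(238.7998352553542), np.float64(243.70840197693576)) [[0.56276532 0.08693814 0.012     ]]
[[ 81  83  77  75  75  78  92 130 120  76  82  93 104 107 109 111]
 [ 83  75  78  74  88 102 117 132 115  86  92 101 102 105 110 111]
 [ 80  81  83  92 123 152 169 167 146 126 114 108 102 101 101 103]
 [ 81  88  94 113 148 189 207 203 189 168 141 113 100  99 100 104]
 [ 90  95  96 114 153 189 208 211 204 179 144 114 106  98 101 103]
 [ 92 100  98 106 135 159 178 187 177 154 126 104 102  99 101 101]
 [ 97  93  93  93 108 124 136 144 138 122 106 102 102  99 103  98]
 [ 97  93  91  96 101 103 108 110 109 104 100  97 103 103 100 102]
 [ 97 100 101 105 104 104  97 101 100 100 101 103 101 102 101  98]]
tip col [238.45251397 238.92907801 239.1        239.16239316 239.57831325]
tip 240.3 [[0.5635619  0.08193907 0.0208    ]]
tip 240.8 [[0.56245807 0.08414179 0.0208    ]]
tip 241.3 [[0.56135838 0.08633625 0.0208    ]]
```

```bash
for i in 1; do python3 -m handwheel '[{"hand":1,"tx":0,"ty":0.003,"tz":0,"twist":0},{"hand":1,"tx":0,"ty":0.005,"tz":0,"twist":0},{"hand":1,"tx":0,"ty":0.007,"tz":0,"twist":0},{"hand":1,"tx":0,"ty":0.007,"tz":0,"twist":0}]'; done
```

```text
time: 21.43
tool_pos: [0.5623, 0.085, 0.1363]
tcp_rot: [0.545, 0.452, -0.451, -0.544]
contact_force: [5.7, 3.0, 2.9]
grip_width: 0.0244
```

```bash
python3 -m handwheel '[{"hand":1,"tx":0,"ty":0.0005,"tz":0,"twist":0},{"hand":1,"tx":0,"ty":0.001,"tz":0,"twist":0},{"hand":1,"tx":0,"ty":0.001,"tz":0,"twist":0}]'
```

```text
time: 21.68
tool_pos: [0.5623, 0.085, 0.1362]
tcp_rot: [0.545, 0.452, -0.451, -0.544]
contact_force: [4.4, 3.0, 5.7]
grip_width: 0.0246
```

```bash
python3 -m handwheel '[{"hand":1,"tx":0,"ty":0.0005,"tz":0,"twist":0},{"hand":1,"tx":0,"ty":0.001,"tz":0,"twist":0},{"hand":1,"tx":0,"ty":0.001,"tz":0,"twist":0}]'; python3 look.py side s4
python3 - <<'E'
from meas import *
H=hsv(dict(np.load("s4.npz")))
for v in range(236,248): print(v,[tuple(int(x) for x in H[v,u,1:]) for u in range(234,246)])
E
```

```text
time: 21.93
tool_pos: [0.5623, 0.0851, 0.1359]
tcp_rot: [0.545, 0.452, -0.451, -0.544]
contact_force: [2.3, 2.2, 10.7]
grip_width: 0.0248
[0.14198257 0.91371409 0.70596117] [[-0.907, -0.215, 0.362], [-0.421, 0.441, -0.792], [0.011, -0.871, -0.491]]
236 [(107, 129), (100, 123), (102, 113), (62, 107), (18, 125), (20, 139), (20, 129), (21, 98), (78, 72), (155, 64), (210, 57), (153, 60)]
237 [(101, 116), (108, 99), (109, 89), (53, 97), (15, 121), (20, 137), (18, 125), (27, 94), (90, 65), (217, 60), (180, 61), (134, 61)]
238 [(102, 90), (105, 85), (104, 83), (47, 92), (17, 122), (19, 135), (22, 129), (25, 92), (98, 70), (210, 63), (180, 68), (139, 75)]
239 [(108, 83), (110, 81), (129, 77), (48, 90), (35, 123), (29, 141), (34, 129), (35, 94), (126, 77), (196, 78), (191, 87), (174, 94)]
240 [(113, 81), (123, 77), (107, 74), (71, 86), (74, 124), (66, 143), (70, 132), (65, 90), (135, 83), (200, 92), (205, 103), (178, 110)]
241 [(116, 79), (144, 71), (113, 86), (79, 106), (100, 128), (118, 143), (118, 136), (102, 95), (145, 88), (239, 95), (217, 100), (193, 107)]
242 [(138, 83), (126, 97), (66, 124), (57, 148), (95, 159), (132, 157), (134, 143), (82, 112), (101, 104), (186, 100), (207, 100), (218, 102)]
243 [(182, 94), (100, 112), (56, 151), (64, 183), (111, 193), (146, 182), (110, 172), (58, 154), (62, 132), (133, 107), (197, 101), (245, 98)]
244 [(185, 99), (102, 115), (53, 153), (69, 189), (109, 202), (122, 200), (93, 189), (49, 171), (52, 141), (122, 111), (211, 99), (212, 101)]
245 [(207, 96), (122, 109), (60, 128), (56, 156), (84, 176), (92, 180), (70, 174), (54, 155), (73, 126), (154, 103), (206, 99), (198, 102)]
246 [(227, 92), (183, 96), (119, 103), (79, 123), (74, 138), (74, 144), (68, 139), (84, 121), (140, 106), (209, 99), (204, 101), (227, 99)]
247 [(201, 94), (215, 96), (184, 101), (168, 103), (148, 107), (129, 111), (139, 110), (178, 103), (208, 102), (215, 101), (210, 101), (214, 100)]
```

```bash
python3 -m handwheel '[{"hand":1,"tx":0,"ty":0.0007,"tz":0,"twist":0},{"hand":1,"tx":0,"ty":0.0015,"tz":0,"twist":0},{"hand":1,"tx":0,"ty":0.0015,"tz":0,"twist":0}]'
```

```text
time: 22.23
tool_pos: [0.5624, 0.0851, 0.1355]
tcp_rot: [0.545, 0.452, -0.451, -0.544]
contact_force: [-2.0, 2.0, 15.2]
grip_width: 0.0245
```

```bash
python3 -m handwheel '[{"hand":1,"tx":0,"ty":-0.001,"tz":0,"twist":0},{"hand":1,"tx":0,"ty":-0.002,"tz":0,"twist":0},{"hand":0.6,"tx":0,"ty":-0.002,"tz":0,"twist":0},{"hand":0.3,"tx":0,"ty":-0.002,"tz":0,"twist":0},{"hand":0,"tx":0,"ty":-0.002,"tz":0,"twist":0},{"hand":-0.4,"tx":0,"ty":-0.002,"tz":0,"twist":0},{"hand":-0.4,"tx":0,"ty":-0.002,"tz":0,"twist":0},{"hand":-0.4,"tx":0,"ty":-0.002,"tz":0,"twist":0},{"hand":-0.4,"tx":0,"ty":-0.03,"tz":0,"twist":0},{"hand":-0.4,"tx":0,"ty":-0.065,"tz":0,"twist":0},{"hand":-0.4,"tx":0,"ty":-0.09,"tz":0.01,"twist":0},{"hand":-0.4,"tx":0,"ty":-0.09,"tz":0.05,"twist":0},{"hand":-0.4,"tx":0,"ty":-0.09,"tz":0.085,"twist":0},{"hand":-0.4,"tx":0,"ty":-0.09,"tz":0.11,"twist":0},{"hand":-0.4,"tx":0,"ty":-0.09,"tz":0.11,"twist":0},{"hand":-0.4,"tx":0,"ty":-0.09,"tz":0.11,"twist":0}]'; python3 look.py side s5; python3 look.py top t5; python3 look.py wrist w12
python3 - <<'E'
from meas import *
H=hsv(dict(np.load("s5.npz")))
for v in range(236,248): print(v,[tuple(int(x) for x in H[v,u,1:]) for u in range(234,246)])
w=dict(np.load("w12.npz")); P=cloud(w)
m=mask(w,(0,120,60),(5,255,255))|mask(w,(172,120,60),(180,255,255)); b=blob(m); print("knob",b[1],np.percentile(P[b[2]>0][:,2],[50,90]))
for n in ("top0","t5"):
    c=dict(np.load(n+".npz"))
    for k,lo,hi,bx,z in (("bottle label",(125,40,40),(150,255,255),(255,100,285,140),.06),("cork",(5,60,100),(20,200,255),(300,115,325,140),.045),("dish",(0,0,200),(180,40,255),(105,155,150,205),.025),("scr",(5,120,120),(18,255,255),(340,170,390,230),.02)):
        try: print(n,k,plane(c,[blob(mask(c,lo,hi,bx))[0]],z)[0].round(4))
        except Exception as e: print(n,k,"none")
E
```

```text
time: 23.57
tool_pos: [0.4521, 0.1052, 0.2232]
tcp_rot: [0.544, 0.452, -0.452, -0.544]
contact_force: [0.3, 1.5, 0.5]
grip_width: 0.0599
[0.14198257 0.91371409 0.70596117] [[-0.907, -0.215, 0.362], [-0.421, 0.441, -0.792], [0.011, -0.871, -0.491]]
[ 0.33277768 -0.0028809   1.02806175] [[-0.011, -0.974, 0.228], [-1.0, 0.01, -0.005], [0.003, -0.228, -0.974]]
[0.37581997 0.11976004 0.36648595] [[0.185, 0.935, 0.302], [0.983, -0.176, -0.057], [0.0, 0.307, -0.952]]
236 [(102, 130), (105, 121), (105, 114), (63, 109), (17, 120), (20, 137), (16, 128), (21, 95), (89, 72), (203, 59), (198, 58), (179, 54)]
237 [(108, 111), (109, 98), (103, 92), (48, 96), (15, 117), (19, 135), (20, 126), (29, 89), (93, 63), (163, 64), (190, 59), (119, 62)]
238 [(101, 88), (124, 82), (110, 81), (49, 93), (19, 122), (20, 137), (22, 127), (27, 93), (105, 63), (204, 65), (191, 68), (126, 75)]
239 [(105, 80), (117, 76), (105, 80), (47, 92), (32, 119), (32, 137), (30, 127), (36, 91), (126, 71), (195, 76), (220, 88), (165, 96)]
240 [(107, 79), (114, 76), (116, 75), (71, 86), (70, 124), (70, 139), (72, 131), (62, 94), (
[... 652 characters left out ...]
57, 156), (86, 175), (93, 181), (67, 171), (54, 152), (78, 125), (155, 105), (206, 99), (205, 97)]
246 [(238, 90), (182, 91), (124, 103), (74, 120), (81, 135), (77, 143), (74, 137), (79, 120), (137, 104), (194, 101), (221, 98), (220, 101)]
247 [(208, 93), (199, 95), (195, 98), (173, 102), (142, 106), (136, 107), (135, 108), (181, 103), (224, 99), (214, 99), (234, 99), (195, 102)]
knob [246 284  25  34 702] [0.15034242 0.15150604]
top0 bottle label [ 0.7396 -0.053   0.06  ]
top0 cork [ 0.7533 -0.1768  0.045 ]
top0 dish [0.5971 0.3491 0.025 ]
top0 scr none
t5 bottle label [ 0.7396 -0.0527  0.06  ]
t5 cork [ 0.7531 -0.1771  0.045 ]
t5 dish [0.6419 0.4052 0.025 ]
t5 scr [ 0.5409 -0.3153  0.02  ]
```

```bash
python3 -m handwheel '[{"hand":-0.4,"tx":0,"ty":0.02,"tz":0.005,"twist":0},{"hand":-0.4,"tx":0,"ty":0.05,"tz":0.005,"twist":0},{"hand":-0.4,"tx":0,"ty":0.07,"tz":0.005,"twist":0},{"hand":-0.4,"tx":0,"ty":0.076,"tz":0.005,"twist":0},{"hand":-0.4,"tx":0,"ty":0.076,"tz":0.005,"twist":0},{"hand":-0.4,"tx":0,"ty":0.076,"tz":0.005,"twist":0}]'; python3 look.py wrist w13
python3 - <<'E'
from meas import *
a,b=dict(np.load("top0.npz")),dict(np.load("t5.npz"))
print("dish region diff",np.abs(a["pixels"][155:210,100:155].astype(int)-b["pixels"][155:210,100:155]).mean(), [ (hsv(k)[155:210,100:155,1]<50).sum() for k in(a,b)])
for n in ("w10","w13"):
    H=hsv(dict(np.load(n+".npz"))); print(n)
    for v in range(262,302): print(v," ".join("%3d/%3d"%tuple(H[v,u,1:]) for u in range(248,274,1)))
E
```

```text
time: 24.22
tool_pos: [0.4491, 0.106, 0.1476]
tcp_rot: [-0.544, -0.451, 0.451, 0.544]
contact_force: [0.3, -0.2, 0.3]
grip_width: 0.0599
[0.37126756 0.12070475 0.29069922] [[0.186, 0.936, 0.3], [0.983, -0.177, -0.057], [0.0, 0.306, -0.952]]
dish region diff 56.38314049586777 [np.int64(1350), np.int64(232)]
w10
262 143/118 145/118 142/120 141/119 143/118 143/118 143/118 141/119 143/118 141/119 141/119 143/118 141/119 141/119 144/119 143/118 143/118 141/119 143/118 140/120 145/118 143/118 144/117 144/119 143/118 144/119
263 141/119 140/118 140/118 141/119 141/119 143/118 141/119 141/119 139/119 141/119 144/119 140/120 139/119 143/118 144/119 141/119 141/119 141/119 143/118 143/118 140/118 141/119 143/118 141/119 143/118 143/118
264 141/119 141/119 143/118 141/119 143/118 142/117 140/118 141/119 144/119 141/119 143/118 143/118 144/119 143/118 143/118 143/118 143/118 144/117 143/118 141/119 143/118 140/118 141/119 140/120 143/118 141/119
265 141/119 141/119 139/119 141/119 143/118 143/118 143/118 143/118 144/119 141/119 143/118 141/119 141/119 143/118 143/118 141/119 141/119 141/119 139/
[... 15475 characters left out ...]
  79/106  82/106  83/105  83/105  83/104  83/104  83/105  83/105
299  83/104  83/104  61/101  49/ 99  57/ 99  60/102  19/ 93  12/ 87   9/ 81  10/ 78  11/ 72   7/ 74   3/ 74   7/ 74  10/ 77  37/ 89  73/102  80/105  79/106  80/105  81/104  83/104  82/106  85/105  82/106  83/105
300  83/104  54/108  15/121  15/132  14/142  12/125   8/ 95   7/ 75   8/ 64   8/ 63   4/ 64   0/ 65   4/ 66   8/ 67   4/ 68  11/ 72  40/ 82  67/ 95  78/102  81/104  81/104  83/105  81/104  81/104  78/104  80/105
301  52/112  15/120  14/128  13/138  17/151  14/150  15/150  17/146  12/106   4/ 69   8/ 65   4/ 66   8/ 65   8/ 66   8/ 67   7/ 69  14/ 72  20/ 76  29/ 78  53/ 87  76/101  80/105  83/104  83/104  81/104  78/104
```

The numeric wrist patch shows the tip end at about (258.2, 276) inside the gold disc centred at (259.1, 275.5), so it is within about 1 mm. The dish reading changed in the top view, which may be occlusion or shadow from the arm. I'll check it by depth and the side camera.

Run:
```python
from meas import *
a,b=dict(np.load("top0.npz")),dict(np.load("t5.npz")); za,zb=cloud(a)[...,2],cloud(b)[...,2]
print(za[160:205:8,105:152:6].round(2)); print(zb[160:205:8,105:152:6].round(2))
for n in("side0","s1","s5"):
    c=dict(np.load(n+".npz")); g=blob(mask(c,(0,0,165),(180,45,255),(135,270,210,335))); print(n,g[0],g[1])
```

```text
[[ 0.    0.    0.   -0.    0.    0.    0.01  0.  ]
 [ 0.    0.    0.01  0.01  0.01  0.    0.03 -0.  ]
 [ 0.    0.    0.01  0.    0.01  0.02  0.03  0.  ]
 [ 0.    0.    0.02  0.    0.01  0.01  0.    0.  ]
 [ 0.    0.    0.01  0.01  0.    0.    0.    0.  ]
 [ 0.    0.    0.03  0.02  0.02  0.01  0.    0.  ]]
[[ 0.    0.    0.6   0.61  0.6   0.6   0.6   0.6 ]
 [ 0.    0.    0.61  0.61  0.6   0.61  0.61  0.61]
 [-0.   -0.    0.62  0.62  0.6   0.61  0.61  0.61]
 [ 0.    0.    0.62  0.62  0.61  0.61  0.61  0.61]
 [ 0.    0.    0.61  0.61  0.61  0.61  0.61  0.61]
 [ 0.    0.    0.61  0.61  0.61  0.6   0.6   0.6 ]]
side0 [172.03175723 301.13267466] [ 143  280   59   44 1417]
s1 [171.88801149 301.2103374 ] [ 143  280   59   44 1393]
s5 [171.88549075 301.1628734 ] [ 143  280   59   44 1406]
```

The arm was in the way at z≈0.6, and the side view confirms the dish has not moved. I'll back off upward and hand in.

```bash
python3 -m handwheel '[{"hand":-0.4,"tx":0,"ty":-0.03,"tz":0.01,"twist":0},{"hand":-0.4,"tx":0,"ty":-0.07,"tz":0.02,"twist":0},{"hand":-0.4,"tx":0,"ty":-0.1,"tz":0.02,"twist":0},{"hand":-0.4,"tx":0,"ty":-0.1,"tz":0.02,"twist":0},{"hand":-0.4,"tx":0,"ty":-0.1,"tz":0.02,"twist":0},{"hand":-0.4,"tx":0,"ty":-0.1,"tz":0.02,"twist":0}]'; python3 -c "
from workcell import bot
s=bot.get_state();print(s['time'],s['qvel'].round(3),s['contact_force'].round(1)); print(bot.job_done())"
```

```text
time: 24.77
tool_pos: [0.4293, 0.1098, 0.2484]
tcp_rot: [0.545, 0.452, -0.451, -0.544]
contact_force: [-0.4, -0.1, 0.2]
grip_width: 0.06
24.7667 [-0.001  0.022  0.038  0.002  0.     0.   ] [-0.4 -0.1  0.2]
the job is handed in; nothing more can be done
None
```

I handed the job in at 24.8 s. All four steps look met, though no verdict is reported.

**What I did**
- **Scraper:** I put its blade in the guard slot and released it.
- **Probe:** I pulled it up to its stop by the knob.
- **Board:** I slid it about 197 mm by its heat sink, keeping it on the bench.
- **Press:** I pressed the knob down until the tip touched the pad. The wrist force rose to about 15 N, the tool stopped moving, and I let go and backed off.

**Last checks**
- **Scraper:** the blade tip is about 46 mm into the slot, worked out from the handle's rear edge. The top camera later found the handle in the same place.
- **Pad under tip:** the wrist camera puts the tip within about 1 mm of the middle of the gold pad.
- **Probe down:** the knob top is at about 0.1505 m, which is a joint value of about 0.0545 m, so the tip is on the pad.
- **Other objects:** the bottle, transformer and dish have not moved. The robot is touching nothing.

**Checks that disagreed**
- Before pressing, the camera estimates of the probe's position differed by 2–4 mm.
- A coarse side-view estimate gave up to about 3 mm (4.5 mm at worst) between tip and pad; I trusted the sharper wrist view.
- The top camera first suggested the dish had moved. The arm was blocking its view there, and the side camera showed the dish in its starting position.

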